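# Hang the lift-off door on the bench cabinet

## Task

The cabinet's lift-off door lies on the bench: first lean it properly on the easel, bottom edge on the lip and pull facing out, and let go of it. Then take it again, stand it upright and lower it gently, standing well open, onto both pintles of the cabinet until both sockets are fully home, and let go. Last, swing the hung door fully shut and leave it, without disturbing the other things on the bench.

Things in the scene. Friction and masses are not known exactly. Their poses are not given: they have to be found in the camera images.
- door_center (a point): Lift-off cabinet door (loose, 0.2 to 0.35 kg, pale wood, green field, dark pull): panel 128 wide x 150 high x 16 mm thick; this is the panel's centre, mid-thickness. Door axes, the same for all its points: x along the width to the edge with the two hinge sockets, y along the height to the top edge, z out of the face with the pull. It starts lying on its back, pull up
- door_pull (a point): Centre of the solid wooden pull on the middle of the door's face: bar 60 mm long along door y, 14 mm wide along door x, standing 26 mm off the face. This point is 21 mm from the panel's centre along door z
- door_top (a point): Middle of the door's top edge (mid-thickness), 75 mm from the panel's centre along door y; the edge is 16 mm thick along door z
- socket_low (a point): Lower brass hinge socket of the door: tube 16 mm outside, 10 mm bore, 18 mm long, open at both ends, along door y. This point is the centre of its lower end: 76 mm along door x and -54 mm along door y from the panel's centre, mid-thickness
- socket_high (a point): The same for the upper socket: centre of its lower end, 76 mm along door x and +36 mm along door y from the panel's centre (90 mm above the lower one)
- easel: Fixed plywood easel: a 45 degree rest 90 mm wide along easel x, its face rising towards easel +y (z up; the face's normal is (0,-1,1)/sqrt2 in easel axes). At its foot a lip 32 mm deep. From the lip the rest runs 95 mm up the slope, so the top 55 mm of a door leaning on it stand free, front and back. Origin under its middle
- easel_rest (a point): Where the door panel's centre comes when the door lies properly on the easel: back on the slope, bottom edge on the lip, pull out, door x along easel x, door y up the slope. 79 mm above the bench; axes as the easel's. The door stays put when let go there
- cabinet: Fixed dark wooden cabinet, 120 deep (x) x 145 wide (y) x 190 mm high, open front looking to cabinet -x, z up; origin under its centre. Shut, the door rests on the front with door z along cabinet -x and door x along cabinet -y. Opened 90 degrees, door z is along cabinet -y and door x along +x: the panel stands out from the front. Hung, it swings freely, with about 1 mm play on the pins
- pintle_low (a point): Lower hinge pintle: upright steel pin 8 mm across, 18 mm tall, its top 8 mm a cone, on a brass bracket of 8 mm radius at the cabinet's right front corner (-y side), 10 mm before the front, 70 mm from the middle. This point is the centre of the pin's foot, 41 mm above the bench; a socket is fully home when its mouth is here. Axes as the cabinet's
- pintle_high (a point): Upper pintle, the same, on the same vertical axis 90 mm higher (foot 131 mm above the bench). The sockets must come in sideways above both pin tips (mouths 20 to 60 mm above the feet), then go straight down
- tool_can: Bystander, leave alone: bare metal can, 84 mm across and 110 mm tall, with files and handles standing in it; origin under its centre
- jar: Bystander, leave alone: amber glass jar with white cap, 60 mm across, 75 mm tall; origin under its centre
- wax_tin: Bystander, leave alone: flat round metal tin, 68 mm across, 32 mm tall; origin under its centre
- clamp: Bystander, leave alone: small bar clamp lying flat, about 220 mm long, blue jaws, wooden handle, 28 mm tall; origin under the bar's middle
- fretsaw: Bystander, leave alone: fretsaw lying flat, 340 x 150 mm, aluminium bow, 26 mm tall; origin where handle meets bow
- mallet: Bystander, leave alone: wooden mallet lying down, 245 mm long, 60 mm tall; origin under the handle near the head
- try_square: Bystander, leave alone: joiner's try square lying flat, wooden stock 110 mm, steel blade 150 mm, 14 mm tall; origin under the middle of the stock

How it is judged:
By the outcome, as a careful person would: the job done as asked, in the order asked, and still so for the second after the job is handed in, with the robot touching nothing.
It also fails if it takes over 72 s, if anything falls off the work surface, if the arm or the gripper's body presses on something with over 40 N, if the wrist force passes 120 N, or if a joint passes its speed limit or range.

## Robot

A 6-joint arm with a two-finger parallel gripper is mounted at the origin on the work surface. World frame = base frame: x ahead of the robot, y to its left, z up, the work surface at z = 0. Lengths are in m, angles in rad, forces in N, time in s.
With the tool pointing down it reaches from about 0.35 to 0.85 m from the base axis. Payload 8.1 kg.
Tool frame: the origin (TCP) lies midway between the tips of the shut fingers; the grasp point (between the pads) lies 19 mm behind it; z points along the fingers, y is the direction in which the jaws open and shut (so a half turn about z gives the same grasp; the last joint's range is limited). The gripper opens to 85 mm and grips with 20 to 120 N. Pads are 22 mm wide; open, the fingers measure 114 mm over their backs; the gripper's body (76 mm by 85 mm) begins 54 mm behind the grasp point. The pads swing forward as they close: fully open they stand 13 mm farther back than shut.
Start: joints at [1.122, 0.13, 1.488, -0, 1.523, -0.085], TCP at [0.213, 0.561, 0.231] pointing down, gripper open.
Joint ranges: [-2.96, 2.96], [-0.89, 2.26], [0.02, 2.5], [-1.34, 4.48], [0, 2.73], [-2.66, 2.66]. Speed limits (rad/s): [2.39, 2.39, 2.79, 3.14, 3.14, 3.14].

## Interface

Orientations are given as a rotation vector (axis times angle).
In Python, from plant import * gives the robot as it stands.
- The arm moves only by the shell command python3 -m jog 'ROWS' [FORCE]. ROWS is a JSON object of lists of equal length, an entry for each row: "angular": the turn, a rotation vector about the tool's x, y, z in rad, a list of three; "slide": the shift along the tool's x, y, z in cm, a list of three; "grip": the opening, from 0 (shut) to 1 (fully open). In form: {"angular": [[rx, ry, rz], ...], "slide": [[dx, dy, dz], ...], "grip": [grip, ...]}. A call has 1 to 10 rows; each row is the pose to reach, as a shift and turn from the pose commanded when the call began, along the tool's axes at that moment; what a row does not reach only later rows make up. A row lasts 1/8 s, in which the tool goes at most 62.5 mm and 10.7 degrees, less where a joint would pass 70% of its speed; a pose out of reach is approached as far as the arm can. A call with a gripper value outside its range is refused whole. The fingers move at their own pace and stop on an object; FORCE is the grip in N (left out, the last holds). Time passes only in rows, so rows that repeat a pose let the fingers close. It gives the time, the measured TCP pose, the force and the opening at its end, in the units of the state.
- get_state(): the state, without advancing time (a new reading comes with each control period).
- camera(name): name is "scene" or "top" or "wrist"; returns the picture (420x560x3 uint8, red, green, blue); there is no depth.
- camera_params(name): a dict with "mtx" (3x3 intrinsics, pixels), "k1" (the pictures are not rectified: a ray, as slopes to the right and down, at radius r is drawn at 1 + k1 r^2 times it, then the intrinsics apply), "cam_to_world" (4x4, takes a point from camera to world coordinates); the wrist camera has in their place "hand_eye" (4x4, takes a point from camera to tool coordinates, whose origin is the TCP and whose axes are the flange's). Camera axes: x right, y down, z forward; pixel columns grow to the right and rows downward; lengths in m; the calibration is good to about 2 mm. A picture is of the moment at which its call begins: read the wrist's pose just before it. camera_params takes no time and is no camera call.
- close_job(): hands the job in, once; it reports no verdict.
The state is a dict: "time_s": time; "joint_positions": joint angles; "qd": joint speeds; "tau": joint torques, N m; "tcp_pos": TCP position; "tcp_rot": TCP orientation; "contact_force": force on the tool from outside, world axes, zero at the start; "wrist_torque": the same for the moment, N m; "grip_width": opening from 0.0 (shut) to 1.0 (fully open).
Only numpy, scipy, OpenCV 4.12 (cv2) and the standard library are available. Lean on these libraries where they do the work, as an engineer would, in place of code of your own. Each camera call takes 0.05 s, during which the arm holds its last target.

## Working session

There is one attempt and no reset: what is moved stays moved. The work goes in short steps, Python scripts to look and compute and a shell command to move; the robot and the scene stay as the last step left them, time stands still between calls to the robot, and variables do not carry over. Pictures are saved under pics/ and viewed, and the job is handed in when it is done.

```bash
ls; mkdir -p pics
python3 - <<'E'
from plant import *
import cv2, numpy as np
s=get_state(); print(s)
for n in ["scene","top"]:
    im=camera(n); cv2.imwrite(f"pics/{n}0.png",im[:,:,::-1]); print(n,camera_params(n))
print(camera_params("wrist"))
E
```

```text
pics
{'time_s': 0.0, 'joint_positions': array([ 1.12160585e+00,  1.31165434e-01,  1.48932199e+00,  4.58222283e-06,
        1.52298976e+00, -8.54084207e-02]), 'qd': array([ 0.00159228,  0.00018945,  0.00051458,  0.00100257,  0.00025661,
       -0.00092653]), 'tau': array([-1.47740418e-03, -5.69388986e+01, -5.00555956e+01, -3.67867324e-04,
        1.46347174e-02, -4.48419814e-05]), 'tcp_pos': array([0.21322279, 0.56023055, 0.23021843]), 'tcp_rot': array([-5.68191113e-01, -3.08927178e+00,  2.85274786e-03]), 'contact_force': array([-0.58433972,  0.93379344, -0.43085533]), 'wrist_torque': array([-0.03153288,  0.06750492, -0.02502754]), 'grip_width': 1.0003436819339033}
scene {'mtx': array([[542.89554673,   0.        , 282.3842677 ],
       [  0.        , 542.89554673, 206.93067532],
       [  0.        ,   0.        ,   1.        ]]), 'k1': -0.10682598772565433, 'cam_to_world': array([[-1.13772430e-01,  7.79024251e-01, -6.16584990e-01,
         1.47172701e+00],
       [ 9.93506804e-01,  8.93696068e-02, -7.04081244e-02,
         8.10844426e-02],
       [ 2.54321676e-04, -6.20591886e-01, -7
[... 523 characters left out ...]
125e-04, -1.98594997e-01, -9.80081584e-01,
         1.18485250e+00],
       [ 0.00000000e+00,  0.00000000e+00,  0.00000000e+00,
         1.00000000e+00]])}
{'mtx': array([[301.5029969 ,   0.        , 275.9035107 ],
       [  0.        , 301.5029969 , 212.10582911],
       [  0.        ,   0.        ,   1.        ]]), 'k1': -0.06445020879169487, 'hand_eye': array([[ 7.25638710e-05, -9.52323520e-01, -3.05090001e-01,
         7.75605023e-02],
       [ 9.99999994e-01,  4.42514083e-05,  9.97155382e-05,
        -5.89076050e-04],
       [-8.14607901e-05, -3.05090006e-01,  9.52323517e-01,
        -1.42074865e-01],
       [ 0.00000000e+00,  0.00000000e+00,  0.00000000e+00,
         1.00000000e+00]])}
```

View pics/scene0.png

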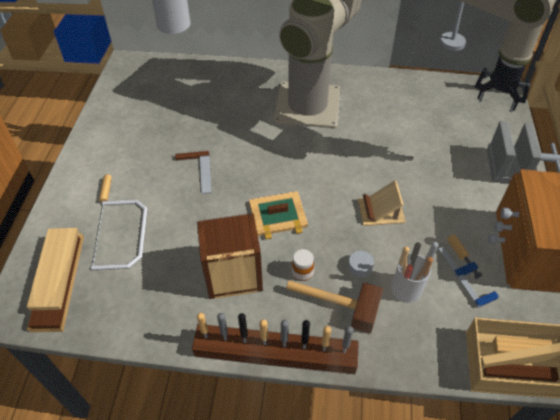

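View pics/top0.png

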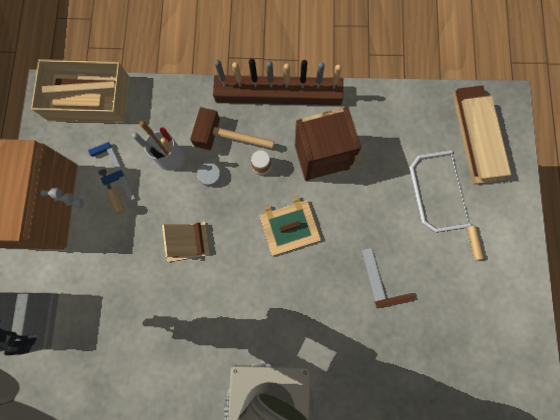

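Run:
```python
import cv2, numpy as np
a=cv2.imread("pics/scene0.png"); b=cv2.imread("pics/top0.png")
cv2.imwrite("pics/z1.png",cv2.resize(a[170:310,190:420],None,fx=3.4,fy=3.4,interpolation=cv2.INTER_CUBIC))
cv2.imwrite("pics/z2.png",cv2.resize(b[100:270,155:370],None,fx=3.5,fy=3.5,interpolation=cv2.INTER_CUBIC))
```

```text
(no output)
```

View pics/z1.png

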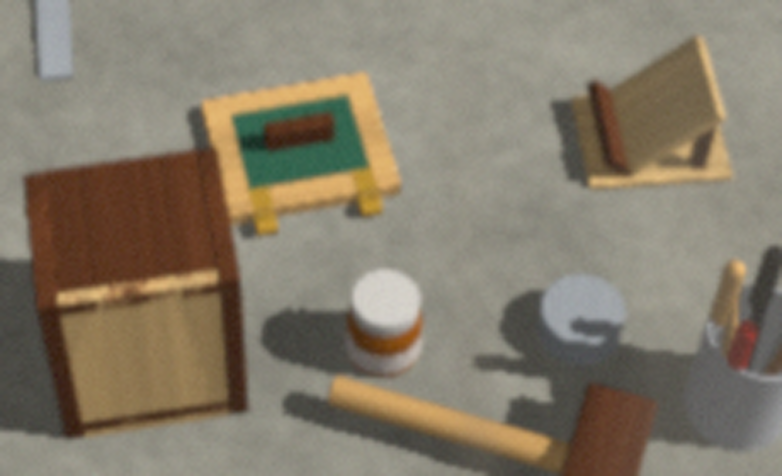

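View pics/z2.png

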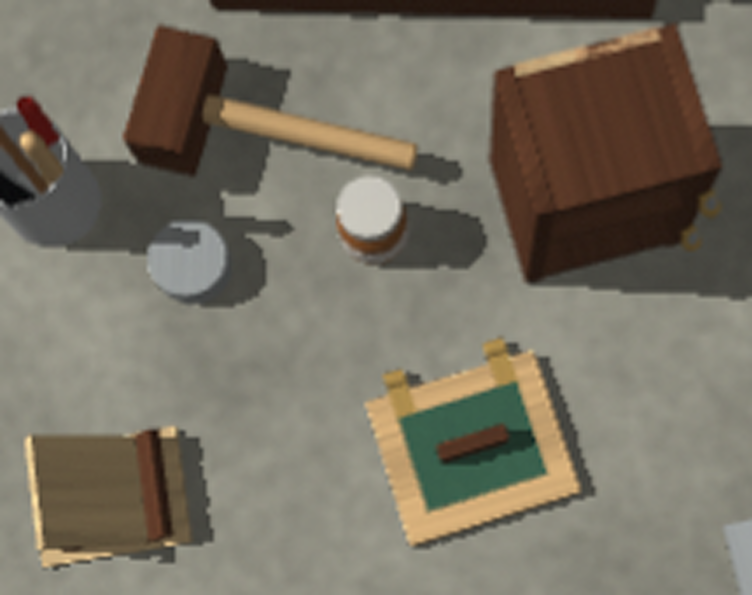

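```bash
cat > h.py <<'E'
from plant import *
import cv2, numpy as np
from scipy.spatial.transform import Rotation as R
def T(p,r):
    M=np.eye(4); M[:3,:3]=R.from_rotvec(r).as_matrix(); M[:3,3]=p; return M
def cam(name,s=None):
    c=camera_params(name)
    M=c["cam_to_world"] if "cam_to_world" in c else T(s["tcp_pos"],s["tcp_rot"])@c["hand_eye"]
    return c["mtx"],np.array([c["k1"],0,0,0.]),M
def rays(px,C):
    K,d,M=C
    u=cv2.undistortPoints(np.asarray(px,float).reshape(-1,1,2),K,d).reshape(-1,2)
    v=np.c_[u,np.ones(len(u))]@M[:3,:3].T
    return M[:3,3],v
def plane(px,C,z):
    o,v=rays(px,C); return o+v*((z-o[2])/v[:,2])[:,None]
def tri(obs): # list of (px,C)
    A=np.zeros((3,3));b=np.zeros(3);L=[]
    for px,C in obs:
        o,v=rays([px],C); v=v[0]/np.linalg.norm(v[0]); P=np.eye(3)-np.outer(v,v); A+=P;b+=P@o;L.append((o,v))
    p=np.linalg.solve(A,b); return p,[np.linalg.norm(np.cross(p-o,v)) for o,v in L]
def proj(P,C):
    K,d,M=C; W=np.linalg.inv(M)
    r=cv2.Rodrigues(W[:3,:3])[0]
    return cv2.projectPoints(np.asarray(P,float).reshape(-1,1,3),r,W[:3,3],K,d)[0].reshape(-1,2)
def snap(name,f):
    s=get_state(); im=camera(name); cv2.imwrite(f"pics/{f}.png",im[:,:,::-1]); return s,im
def movecalc(Rt,pt,s=None):
    """rotvec and slide(cm) in tool frame to reach TCP pose from measured"""
    s=s or get_state(); M=T(s["tcp_pos"],s["tcp_rot"])
    return R.from_matrix(M[:3,:3].T@Rt).as_rotvec().round(3),(M[:3,:3].T@(pt-M[:3,3])*100).round(2)
E
python3 - <<'E'
from h import *
s=get_state(); print(T(s["tcp_pos"],s["tcp_rot"]).round(3))
for n,box in [("top",(255,195,330,260)),("scene",(245,190,310,235))]:
    im=cv2.imread(f"pics/{n}0.png"); hsv=cv2.cvtColor(im,cv2.COLOR_BGR2HSV); C=cam(n)
    x0,y0,x1,y1=box
    m=cv2.inRange(hsv,(60,60,20),(95,255,160)); mm=np.zeros_like(m); mm[y0:y1,x0:x1]=m[y0:y1,x0:x1]
    mm=cv2.morphologyEx(mm,cv2.MORPH_CLOSE,np.ones((9,9)))
    c=max(cv2.findContours(mm,0,2)[0],key=cv2.contourArea); h=cv2.convexHull(c)
    r=cv2.minAreaRect(h); print(n,r); W=plane(cv2.boxPoints(r),C,0.016); print(W.round(4),W.mean(0).round(4)); d=W-np.roll(W,1,0); print(np.linalg.norm(d,axis=1).round(4),np.degrees(np.arctan2(d[:,1],d[:,0])).round(1))
    b=cv2.inRange(hsv,(15,150,90),(35,255,255)); 
    k,l,st,ce=cv2.connectedComponentsWithStats(b)
    for i in range(1,k):
        if st[i,4]>8 : print("brass",ce[i].round(1),st[i,4],plane([ce[i]],C,0.012).round(4))
E
```

```text
[[-0.935  0.356 -0.001  0.213]
 [ 0.356  0.935 -0.002  0.56 ]
 [ 0.    -0.002 -1.     0.23 ]
 [ 0.     0.     0.     1.   ]]
top ((289.5, 227.0), (26.87936019897461, 34.46882247924805), 71.56504821777344)
[[ 0.5187  0.0176  0.016 ]
 [ 0.5541 -0.0786  0.016 ]
 [ 0.4782 -0.1048  0.016 ]
 [ 0.4437 -0.0098  0.016 ]] [ 0.4987 -0.0439  0.016 ]
[0.0799 0.1025 0.0803 0.1011] [  20.   -69.8 -160.9  109.9]
scene ((277.6280212402344, 211.20399475097656), (20.482385635375977, 34.7932243347168), 79.69515228271484)
[[ 0.48   -0.103   0.016 ]
 [ 0.4447 -0.0045  0.016 ]
 [ 0.5188  0.0138  0.016 ]
 [ 0.5525 -0.082   0.016 ]] [ 0.499  -0.0439  0.016 ]
[0.0755 0.1047 0.0764 0.1016] [-163.9  109.7   13.9  -70.6]
brass [55.  16.4] 16 [[-0.4499 -1.125   0.012 ]]
brass [55.5 22.3] 10 [[-0.4053 -1.1041  0.012 ]]
brass [ 4.2 96.3] 15 [[ 0.0791 -1.1108  0.012 ]]
brass [ 27.8 126.3] 1549 [[ 0.2252 -0.9501  0.012 ]]
brass [ 80.6 104.6] 9 [[ 0.0984 -0.8004  0.012 ]]
brass [ 66.8 110.2] 10 [[ 0.1322 -0.8399  0.012 ]]
brass [ 73.6 116.7] 9 [[ 0.1626 -0.8027  0.012 ]]
brass [ 67.4 123.4] 29 [[ 0.1982 -0.8122  0.012
[... 1293 characters left out ...]
0.6908 0.0567 0.012 ]]
brass [318.1 395.3] 74 [[1.0307 0.1154 0.012 ]]
brass [326.  401.4] 22 [[1.0434 0.135  0.012 ]]
brass [382.3 405.1] 23 [[1.0386 0.2667 0.012 ]]
brass [312.2 406. ] 10 [[1.0577 0.1038 0.012 ]]
brass [ 24.7 414.2] 410 [[ 1.1668 -0.5644  0.012 ]]
brass [373.6 413.5] 56 [[1.0605 0.2468 0.012 ]]
brass [316.8 413.2] 52 [[1.0735 0.1158 0.012 ]]
brass [367.  409.7] 10 [[1.0531 0.2312 0.012 ]]
brass [387.3 413.1] 30 [[1.0563 0.2785 0.012 ]]
brass [362.6 414.6] 9 [[1.0655 0.2213 0.012 ]]
brass [ 66.3 418. ] 9 [[ 1.1598 -0.4612  0.012 ]]
brass [ 73.3 418.2] 13 [[ 1.1576 -0.4446  0.012 ]]
brass [331.8 417.7] 9 [[1.0801 0.1509 0.012 ]]
brass [384.8 417.9] 9 [[1.0682 0.2727 0.012 ]]
```

Run:
```python
from h import *
C=cam("top"); S=cam("scene")
f=lambda l,z:plane(np.array(l)/3.5+[155,100],C,z).round(4)
g=lambda l,z:plane(np.array(l)/3.4+[190,170],S,z).round(4)
print("cab top",f([(495,72),(675,28),(718,165),(527,212)],.19))
print("cab scene",g([(27,176),(216,152),(240,275),(50,303)],.19))  # front-right,front-left,back-left,back-right
print("brackets", f([(710,203)],.131),f([(691,240)],.041))
print("easel base top",f([(43,566),(175,552)],0.0),g([(588,186),(730,178)],0))
# easel top board edge
print("wall",[tri([((np.array(a)/3.5+[155,100]),C),((np.array(b)/3.4+[190,170]),S)]) for a,b in [((27,437),(720,118)),((42,560),(698,38))]])
print("lip ends",[tri([((np.array(a)/3.5+[155,100]),C),((np.array(b)/3.4+[190,170]),S)]) for a,b in [((150,432),(625,170)),((160,538),(594,84))]])
```

```text
cab top [[ 0.7558 -0.0551  0.19  ]
 [ 0.7946 -0.1912  0.19  ]
 [ 0.6856 -0.2228  0.19  ]
 [ 0.6456 -0.081   0.19  ]]
cab scene [[ 0.69   -0.2207  0.19  ]
 [ 0.6521 -0.0857  0.19  ]
 [ 0.7583 -0.0529  0.19  ]
 [ 0.797  -0.1816  0.19  ]]
brackets [[ 0.6764 -0.227   0.131 ]] [[ 0.6745 -0.2265  0.041 ]]
easel base top [[0.3894 0.3117 0.    ]
 [0.4036 0.2023 0.    ]] [[0.5086 0.2083 0.    ]
 [0.486  0.331  0.    ]]
wall [(array([0.48555423, 0.30898125, 0.07964395]), [np.float64(0.00033615200461492226), np.float64(0.00033615200461496123)]), (array([0.38931124, 0.29300019, 0.0688488 ]), [np.float64(0.0005770609806675502), np.float64(0.0005770609806674963)])]
lip ends [(array([0.50194424, 0.23228625, 0.01659795]), [np.float64(0.0056104348295393115), np.float64(0.005610434829539305)]), (array([0.41299546, 0.20971004, 0.02331869]), [np.float64(0.0009187263266005109), np.float64(0.00091872632660039)])]
```

```bash
python3 -m jog '{"angular":[[0,0,0.885],[0,0,0.885],[0,0,0.885],[0,0,0.885],[0,0,0.885],[0,0,0.885],[0,0,0.885],[0,0,0.885]],"slide":[[-29.6,-25.1,-5],[-29.6,-25.1,-5],[-29.6,-25.1,-5],[-29.6,-25.1,-5],[-29.6,-25.1,-5],[-29.6,-25.1,-5],[-29.6,-25.1,-5],[-29.6,-25.1,-5]],"grip":[1,1,1,1,1,1,1,1]}'
python3 - <<'E'
from h import *
s,im=snap("wrist","w1"); print(s["joint_positions"].round(3),T(s["tcp_pos"],s["tcp_rot"]).round(3),s["time_s"])
import pickle; pickle.dump(s,open("w1.pkl","wb"))
E
```

```text
time_s: 1.1
tcp_pos: [0.401, 0.2203, 0.2811]
tcp_rot: [-1.839, -2.546, 0.0]
contact_force: [-0.0, 0.3, 0.4]
grip_width: 0.996
[ 0.39  -0.278  1.787  0.     1.633  0.07 ] [[-0.314  0.949 -0.     0.401]
 [ 0.949  0.314  0.     0.22 ]
 [ 0.    -0.    -1.     0.281]
 [ 0.     0.     0.     1.   ]] 1.1
```

View pics/w1.png

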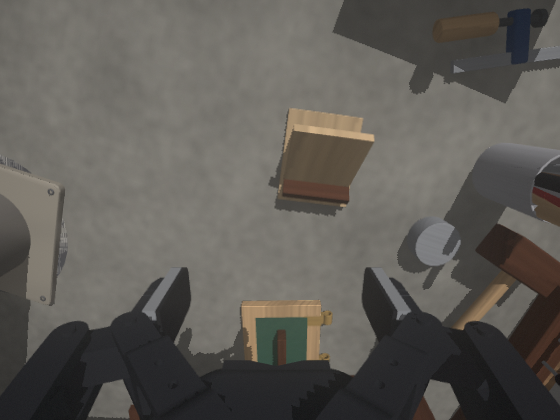

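Run:
```python
from h import *
b=cv2.imread("pics/w1.png")
cv2.imwrite("pics/z3.png",cv2.resize(b[95:220,260:390],None,fx=4.5,fy=4.5,interpolation=cv2.INTER_CUBIC))
cv2.imwrite("pics/z4.png",cv2.resize(b[285:372,225:345],None,fx=6,fy=6,interpolation=cv2.INTER_CUBIC))
```

```text
(no output)
```

View pics/z3.png

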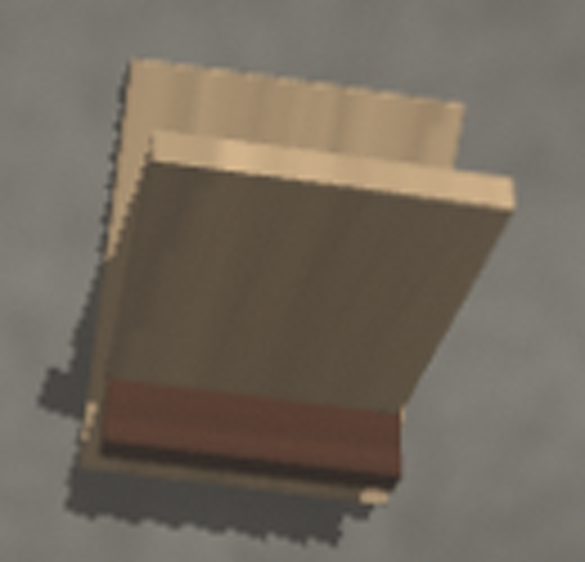

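View pics/z4.png

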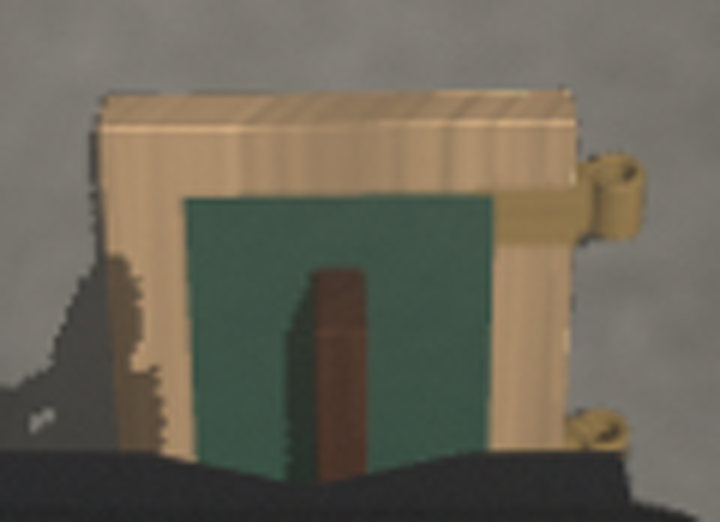

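Run:
```python
from h import *
import pickle
s=pickle.load(open("w1.pkl","rb")); C=cam("wrist",s)
f=lambda l,z:plane(np.array(l,float)/4.5+[260,95]-0.4,C,z)
for l,z,dy in [([(155,162),(513,210)],.0875,.0198),([(107,380),(402,410)],.0203,-.0474),([(105,441),(400,476)],.043,-.070)]:
    W=f(l,z); d=W[1]-W[0]; a=np.arctan2(d[1],d[0]); m=W.mean(0)[:2]; yv=np.array([-np.sin(a),np.cos(a)])
    print(np.linalg.norm(d).round(4),np.degrees(a).round(2),m.round(4),(m-dy*yv).round(4))
g=lambda l,z:plane(np.array(l,float)/6+[225,285]-0.4,C,z)
W=g([(103,130),(577,125)],.016); d=W[1]-W[0]; a=np.arctan2(d[1],d[0]); yv=np.array([-np.sin(a),np.cos(a)])
print("door top edge",W.round(4),np.linalg.norm(d),np.degrees(a),W.mean(0)[:2]-.075*yv)
W=g([(185,200),(492,195)],.016);d=W[1]-W[0];print("field",W,np.linalg.norm(d),np.degrees(np.arctan2(d[1],d[0])))
```

```text
0.0883 11.28 [0.4434 0.2943] [0.4473 0.2749]
0.0904 12.55 [0.4562 0.229 ] [0.4459 0.2753]
0.0868 11.44 [0.4578 0.2149] [0.4439 0.2835]
door top edge [[0.4156 0.0038 0.016 ]
 [0.5342 0.0447 0.016 ]] 0.1254627013801177 19.011077615269574 [ 0.4993188  -0.04666078]
field [[ 0.44268185 -0.01056541  0.016     ]
 [ 0.52049488  0.01686229  0.016     ]] 0.08250543530334187 19.41664295688781
```

```bash
python3 -m jog '{"angular":[[0,0,-0.016],[0,0,-0.016],[0,0,-0.016],[0,0,-0.016],[0,0,-0.016],[0,0,-0.016],[0,0,-0.016],[0,0,-0.016],[0,0,-0.016],[0,0,-0.016]],"slide":[[-5.5,0.2,2],[-11,0.4,5],[-16.5,0.6,8],[-22,0.8,11],[-27,0.95,15],[-28.3,0.95,18],[-28.3,0.95,19],[-28.3,0.95,22.5],[-28.3,0.95,26],[-28.3,0.95,26.2]],"grip":[1,1,1,1,1,1,1,1,1,1]}'
python3 - <<'E'
from h import *
s,im=snap("wrist","w2"); print(s["joint_positions"].round(3),T(s["tcp_pos"],s["tcp_rot"]).round(4),s["contact_force"],s["time_s"])
E
```

```text
time_s: 2.4
tcp_pos: [0.4972, -0.0421, 0.0174]
tcp_rot: [-1.81, -2.562, 0.003]
contact_force: [-0.6, 0.4, -0.1]
grip_width: 1.0
[-0.188  0.085  1.951  0.     1.11  -0.528] [[-0.3338  0.9426 -0.0049  0.4972]
 [ 0.9426  0.3339  0.0014 -0.0421]
 [ 0.0029 -0.0041 -1.      0.0174]
 [ 0.      0.      0.      1.    ]] [-0.64658036  0.407138   -0.10142601] 2.4
```

View pics/w2.png

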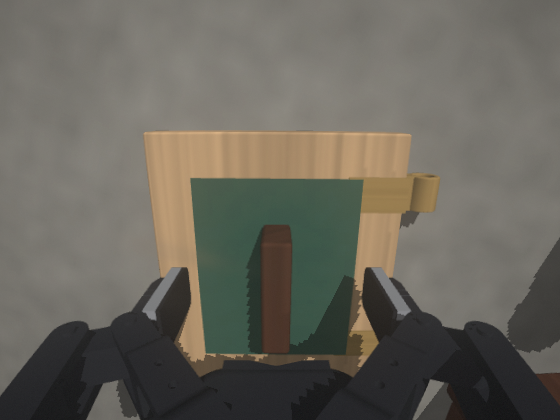

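Run:
```python
from h import *
s=get_state(); C=cam("wrist",s)
P=np.vstack([plane([(277,226)],C,.016),plane([(277,242)],C,.042),plane([(148,132),(410,132)],C,.016),plane([(148,132),(410,132)],C,.016).mean(0)])
M=T(s["tcp_pos"],s["tcp_rot"]); print(((P-M[:3,3])@M[:3,:3]).round(4))
```

```text
[[ 0.0234  0.0007  0.003 ]
 [ 0.0257  0.0006 -0.023 ]
 [ 0.0706 -0.0605  0.0032]
 [ 0.0707  0.0636  0.003 ]
 [ 0.0707  0.0016  0.0031]]
```

```bash
python3 -m jog '{"angular":[[0,0,0],[0,0,0],[0,0,0],[0,0,0],[0,0,0]],"slide":[[0,0,-0.1],[0,0,-0.1],[0,0,-0.1],[0,0,-0.1],[0,0,-0.1]],"grip":[0.1,0,0,0,0]}' 60
python3 - <<'E'
from h import *
s=get_state(); print(s["joint_positions"].round(3),T(s["tcp_pos"],s["tcp_rot"]).round(4),s["contact_force"],s["time_s"],s["grip_width"])
E
```

```text
time_s: 3.08
tcp_pos: [0.4999, -0.0448, 0.021]
tcp_rot: [1.816, 2.562, 0.001]
contact_force: [-0.9, 0.0, 5.8]
grip_width: 0.148
[-0.192  0.081  1.948 -0.     1.111 -0.529] [[-3.314e-01  9.435e-01  1.000e-03  4.999e-01]
 [ 9.435e-01  3.314e-01 -2.000e-04 -4.480e-02]
 [-5.000e-04  9.000e-04 -1.000e+00  2.100e-02]
 [ 0.000e+00  0.000e+00  0.000e+00  1.000e+00]] [-0.91875484  0.03889562  5.75299469] 3.075 0.14771529792666774
```

```bash
python3 -m jog '{"angular":[[0,0,0],[0,0,0],[0,0,0],[0,0,0],[0,0,0],[0,0,0]],"slide":[[0,0,-2],[0,0,-6],[0,0,-11],[2,0,-15],[4,0,-16],[4,0,-16]],"grip":[0,0,0,0,0,0]}'
python3 - <<'E'
from h import *
s,im=snap("wrist","w3"); M=T(s["tcp_pos"],s["tcp_rot"]); print(s["joint_positions"].round(3),M.round(4),s["contact_force"],s["time_s"],s["grip_width"])
# door edges
print(camera_params("wrist")["hand_eye"][:3,3])
E
```

```text
time_s: 3.82
tcp_pos: [0.4855, -0.0056, 0.1796]
tcp_rot: [-1.814, -2.565, -0.0]
contact_force: [1.1, -0.6, -3.6]
grip_width: 0.146
[-0.117 -0.153  1.864  0.     1.431 -0.457] [[-3.333e-01  9.428e-01 -3.000e-04  4.855e-01]
 [ 9.428e-01  3.333e-01  3.000e-04 -5.600e-03]
 [ 4.000e-04 -2.000e-04 -1.000e+00  1.796e-01]
 [ 0.000e+00  0.000e+00  0.000e+00  1.000e+00]] [ 1.07474036 -0.57120839 -3.60917315] 3.825 0.1464788605745783
[ 0.07736768  0.00017533 -0.14207677]
```

View pics/w3.png

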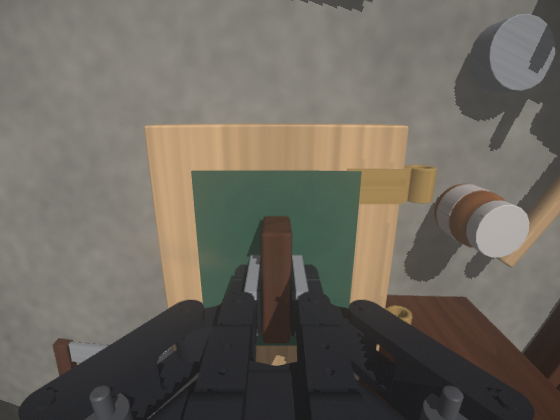

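```bash
cat > td.py <<'E'
from h import *
def tool_plane(px,z,name="wrist"):
    c=camera_params(name); o,v=rays(px,(c["mtx"],np.array([c["k1"],0,0,0.]),c["hand_eye"]))
    return o+v*((z-o[2])/v[:,2])[:,None]
E
python3 - <<'E'
from td import *
im=cv2.imread("pics/w3.png"); hsv=cv2.cvtColor(im,cv2.COLOR_BGR2HSV)
m=cv2.inRange(hsv,(8,60,120),(22,200,255))
for col in (170,230,270,330,380): print(col,np.where(m[100:170,col])[0][[0]]+100, end=' ')
for row in (133,145,160): w=np.where(m[row,130:420])[0]; print(row,w[0]+130,w[-1]+130)
for z in (0.003,.005,.007): print(z,tool_plane([(148.5,127),(405.5,127)],z).round(4))
E
```

```text
170 [124] 230 [124] 270 [124] 330 [124] 380 [124] 133 145 407
145 146 406
160 148 404
0.003 [[ 0.0729 -0.0599  0.003 ]
 [ 0.073   0.0612  0.003 ]]
0.005 [[ 0.0729 -0.0607  0.005 ]
 [ 0.0729  0.062   0.005 ]]
0.007 [[ 0.0728 -0.0615  0.007 ]
 [ 0.0728  0.0628  0.007 ]]
```

```bash
cat > ez.py <<'E'
from td import *
a=np.radians(11.7); Pc=np.array([.446,.277,.079])
ex=np.array([np.cos(a),np.sin(a),0]); ey=np.array([-np.sin(a),np.cos(a),0]); ez=np.array([0,0,1.])
u=(ey+ez)/2**.5; n=(ez-ey)/2**.5
Rt=np.c_[u,ex,-n]
off=np.array([0,0,.013])
E
python3 - <<'E'
from ez import *
for nn,uu in [(.06,.04),(.02,.01),(.0,.0)]:
    print(nn,uu,(Pc+nn*n+uu*u-Rt@off).round(4),movecalc(Rt,Pc+nn*n+uu*u-Rt@off))
E
```

```text
0.06 0.04 [0.4507 0.2542 0.1589] (array([-0.055,  0.784,  0.127]), array([25.69,  5.43,  1.98]))
0.02 0.01 [0.4493 0.2611 0.1094] (array([-0.055,  0.784,  0.127]), array([26.39,  5.53,  6.93]))
0.0 0.0 [0.4479 0.268  0.0882] (array([-0.055,  0.784,  0.127]), array([27.09,  5.63,  9.05]))
```

```bash
python3 -m jog '{"angular":[[-0.01,0.14,0.02],[-0.02,0.28,0.045],[-0.03,0.42,0.07],[-0.04,0.56,0.09],[-0.05,0.7,0.11],[-0.055,0.784,0.127],[-0.055,0.784,0.127],[-0.055,0.784,0.127]],"slide":[[4,0.9,0],[8.5,1.8,0],[13,2.7,0],[17.5,3.6,0],[22,4.5,0.5],[25.7,5.4,1.5],[25.7,5.4,2],[25.7,5.4,2]],"grip":[0,0,0,0,0,0,0,0]}'
python3 - <<'E'
from ez import *
s,im=snap("wrist","w4"); M=T(s["tcp_pos"],s["tcp_rot"]); print(s["joint_positions"].round(3),M.round(4),s["contact_force"],s["time_s"],s["grip_width"])
snap("top","t4")
E
```

```text
time_s: 4.88
tcp_pos: [0.4509, 0.2529, 0.1583]
tcp_rot: [-1.553, -1.904, -0.641]
contact_force: [0.6, 0.3, -2.6]
grip_width: 0.148
[-0.101  0.037  1.93   0.742  1.493 -0.488] [[-0.1419  0.9795 -0.1432  0.4509]
 [ 0.6933  0.2016  0.6918  0.2529]
 [ 0.7065 -0.0011 -0.7077  0.1583]
 [ 0.      0.      0.      1.    ]] [ 0.62902108  0.30729155 -2.57886917] 4.875 0.14801414256026446
```

View pics/w4.png

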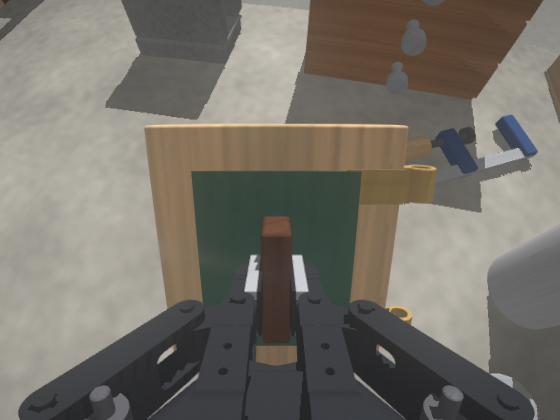

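View pics/t4.png

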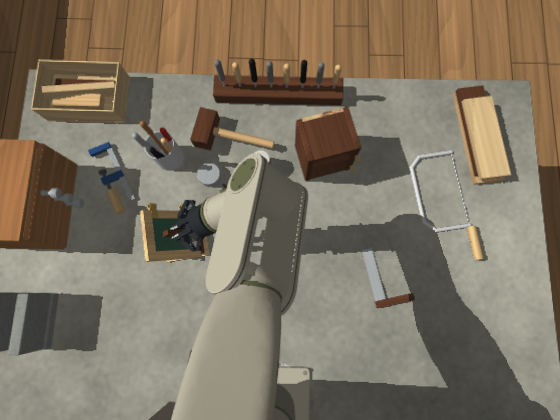

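```bash
python3 -m jog '{"angular":[[0,0,0],[0,0,0],[0,0,0],[0,0,0],[0,0,0]],"slide":[[-1,0,2],[-2.2,0,4],[-3.2,0,5],[-3.2,0,5.2],[-3.2,0,5.2]],"grip":[0,0,0,0,0]}'
python3 - <<'E'
from ez import *
s,im=snap("scene","s5"); M=T(s["tcp_pos"],s["tcp_rot"]); print(s["contact_force"],s["time_s"],s["grip_width"], movecalc(Rt,Pc-Rt@off))
cv2.imwrite("pics/s5z.png",cv2.resize(im[160:250,330:430,::-1],None,fx=6,fy=6,interpolation=cv2.INTER_CUBIC))
E
```

```text
time_s: 5.6
tcp_pos: [0.4497, 0.2672, 0.1017]
tcp_rot: [-1.552, -1.906, -0.646]
contact_force: [-0.1, -0.0, -2.1]
grip_width: 0.149
[-0.07030687 -0.03874797 -2.14014445] 5.6 0.14948370693517463 (array([0.003, 0.   , 0.002]), array([-0.88, -0.18,  1.04]))
```

View pics/s5z.png

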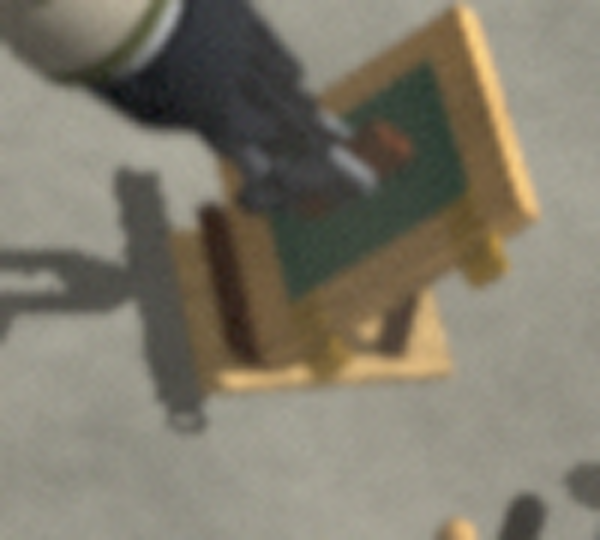

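```bash
python3 -m jog '{"angular":[[0,0,0],[0,0,0]],"slide":[[0,-0.1,0.4],[0,-0.1,0.7]],"grip":[0,0]}';python3 -m jog '{"angular":[[0,0,0],[0,0,0]],"slide":[[0,0,0.1],[0,0,0.2]],"grip":[0,0]}'
python3 - <<'E'
from ez import *
s=get_state(); print((Rt.T@s["contact_force"]).round(1), movecalc(Rt,Pc-Rt@off,s))
E
```

```text
time_s: 5.9
tcp_pos: [0.4473, 0.2721, 0.0961]
tcp_rot: [-1.552, -1.906, -0.646]
contact_force: [-0.1, 0.1, -3.2]
grip_width: 0.149
time_s: 6.15
tcp_pos: [0.4468, 0.2734, 0.0947]
tcp_rot: [-1.551, -1.906, -0.645]
contact_force: [-4.0, -10.2, 6.9]
grip_width: 0.153
[ -1.6  -6.  -11.4] (array([0.002, 0.   , 0.001]), array([-0.85, -0.  ,  0.07]))
```

```bash
python3 -m jog '{"angular":[[0,0,0],[0,0,0],[0,0,0]],"slide":[[0,0,-0.1],[-0.4,0,-0.1],[-0.6,0,-0.1]],"grip":[0,0,0]}';python3 -m jog '{"angular":[[0,0,0],[0,0,0]],"slide":[[-0.1,0,0],[-0.2,0,0]],"grip":[0,0]}'
python3 - <<'E'
from ez import *
s=get_state(); print((Rt.T@s["contact_force"]).round(1), movecalc(Rt,Pc-Rt@off,s))
E
```

```text
time_s: 6.52
tcp_pos: [0.4478, 0.2683, 0.0907]
tcp_rot: [-1.552, -1.905, -0.645]
contact_force: [-0.3, -0.3, -2.3]
grip_width: 0.146
time_s: 6.78
tcp_pos: [0.4481, 0.2671, 0.0895]
tcp_rot: [-1.552, -1.905, -0.645]
contact_force: [0.3, 0.7, -2.7]
grip_width: 0.149
[-1.5  0.4  2.3] (array([ 0.002, -0.   ,  0.001]), array([-0.03, -0.01,  0.16]))
```

```bash
python3 -m jog '{"angular":[[0,0,0],[0,0,0]],"slide":[[-0.1,0,0],[-0.2,0,0]],"grip":[0,0]}';python3 -m jog '{"angular":[[0,0,0],[0,0,0]],"slide":[[-0.1,0,0],[-0.2,0,0]],"grip":[0,0]}'
python3 - <<'E'
from ez import *
s=get_state(); print((Rt.T@s["contact_force"]).round(1), movecalc(Rt,Pc-Rt@off,s))
E
```

```text
time_s: 7.02
tcp_pos: [0.4486, 0.2663, 0.0889]
tcp_rot: [-1.551, -1.905, -0.647]
contact_force: [-0.0, 4.2, 3.5]
grip_width: 0.148
time_s: 7.28
tcp_pos: [0.4488, 0.2661, 0.089]
tcp_rot: [-1.548, -1.903, -0.649]
contact_force: [-5.1, 9.6, 14.3]
grip_width: 0.151
[17.5 -3.  -2.8] (array([ 0.002, -0.004,  0.002]), array([ 0.09, -0.05,  0.2 ]))
```

```bash
python3 -m jog '{"angular":[[0,0,0],[0,0,0],[0,0,0]],"slide":[[0.25,0,0.1],[0.25,0,0.15],[0.25,0,0.15]],"grip":[0,0,0]}'; python3 -m jog '{"angular":[[0,0,0],[0,0,0],[0,0,0],[0,0,0]],"slide":[[0,0,0],[0,0,0],[0,0,0],[0,0,0]],"grip":[0.25,0.4,0.6,0.6]}'
python3 - <<'E'
from ez import *
s,im=snap("wrist","w6"); print((Rt.T@s["contact_force"]).round(1), movecalc(Rt,Pc-Rt@off,s),s["grip_width"])
E
```

```text
time_s: 7.65
tcp_pos: [0.4484, 0.2671, 0.0883]
tcp_rot: [-1.551, -1.906, -0.646]
contact_force: [-3.5, -1.9, 8.0]
grip_width: 0.151
time_s: 8.15
tcp_pos: [0.4481, 0.2672, 0.0874]
tcp_rot: [-1.552, -1.905, -0.645]
contact_force: [0.5, 0.3, 0.1]
grip_width: 0.601
[0.2 0.5 0. ] (array([0.002, 0.   , 0.001]), array([ 0.12, -0.01,  0.  ])) 0.6008014993557448
```

View pics/w6.png

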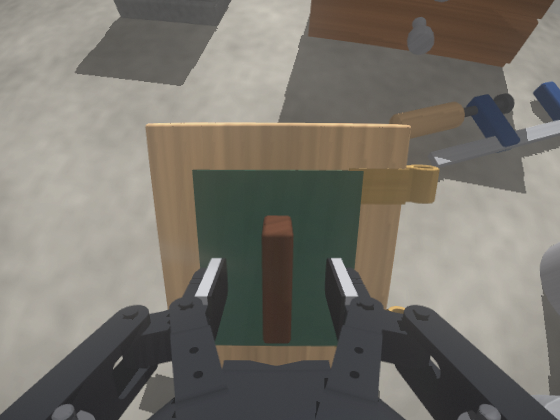

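```bash
python3 -m jog '{"angular":[[0,0,0],[0,0,0],[0,0,0],[0,0,0]],"slide":[[0,0,-2],[0,0,-6],[0,0,-11],[0,0,-14]],"grip":[1,1,1,1]}'
python3 - <<'E'
from ez import *
s,im=snap("top","t7"); 
cv2.imwrite("pics/t7z.png",cv2.resize(im[190:280,120:240,::-1],None,fx=6,fy=6,interpolation=cv2.INTER_CUBIC))
s=get_state();print(s["joint_positions"].round(3))
Rg=np.c_[ex,n,-u]
print(movecalc(Rg,Pc+.115*u+np.array([0,0,.1]),s)); print(movecalc(Rg,Pc+.115*u,s))
E
```

```text
time_s: 8.7
tcp_pos: [0.4692, 0.1678, 0.1894]
tcp_rot: [-1.554, -1.908, -0.647]
contact_force: [0.5, -0.0, 0.2]
grip_width: 1.006
[-0.262  0.055  1.842  0.687  1.636 -0.561]
(array([-1.199, -1.213,  1.207]), array([18.68, -0.2 ,  8.87]))
(array([-1.199, -1.213,  1.207]), array([11.63, -0.28, 15.96]))
```

View pics/t7z.png

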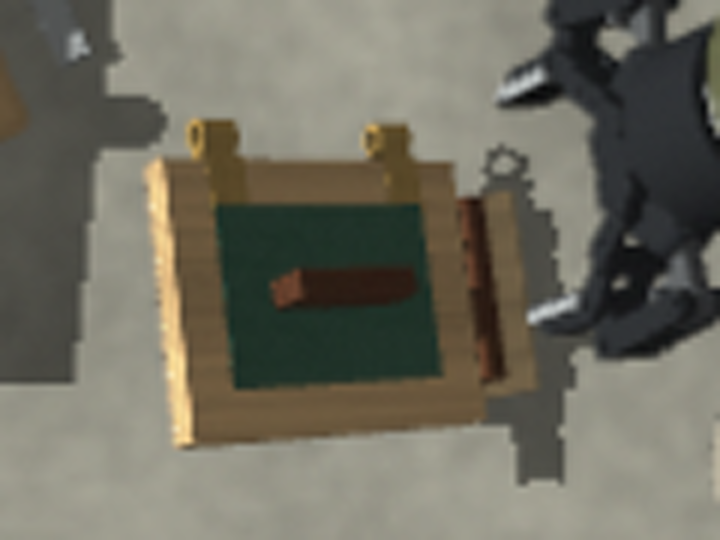

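```bash
python3 -m jog '{"angular":[[-0.1,-0.1,0.1],[-0.2,-0.2,0.2],[-0.3,-0.3,0.3],[-0.4,-0.4,0.4],[-0.5,-0.5,0.5],[-0.6,-0.6,0.6],[-0.7,-0.7,0.7],[-0.8,-0.8,0.8],[-0.9,-0.9,0.9],[-1.0,-1.0,1.0]],"slide":[[3,0,-2],[6,0,-2.5],[9,0,-1.5],[11,0,-0.5],[13,0,0.5],[14.5,0,2],[15.5,0,3.5],[16.5,0,5],[17.5,0,6.5],[18.7,0,8.2]],"grip":[1,1,1,1,1,1,0.7,0.7,0.7,0.7]}'
python3 - <<'E'
from ez import *
s=get_state();print(s["joint_positions"].round(3),s["time_s"])
Rg=np.c_[ex,n,-u]
print(movecalc(Rg,Pc+.115*u,s))
E
```

```text
time_s: 10.0
tcp_pos: [0.4291, 0.3574, 0.2624]
tcp_rot: [2.529, 0.706, 0.262]
contact_force: [0.3, -0.1, 0.3]
grip_width: 0.699
[ 0.927  0.136  1.52  -0.517  1.642  1.957] 10.0
(array([-0.253, -0.257,  0.249]), array([-0.52, -5.15,  8.8 ]))
```

```bash
python3 -m jog '{"angular":[[-0.1,-0.1,0.1],[-0.2,-0.2,0.2],[-0.253,-0.257,0.249],[-0.253,-0.257,0.249]],"slide":[[-0.2,-1.5,2.5],[-0.4,-3,5],[-0.5,-4.9,8],[-0.5,-5.15,8.8]],"grip":[0.7,0.7,0.7,0.7]}'
python3 - <<'E'
from ez import *
s,im=snap("wrist","w8");print(s["joint_positions"].round(3),s["time_s"])
Rg=np.c_[ex,n,-u]
print(movecalc(Rg,Pc+.045*u,s))
E
```

```text
time_s: 10.5
tcp_pos: [0.4284, 0.3542, 0.1537]
tcp_rot: [2.342, 0.251, 0.089]
contact_force: [-0.2, 0.5, -0.5]
grip_width: 0.699
[ 0.943  0.576  1.284 -0.57   1.834  2.308] 10.5
(array([0.003, 0.005, 0.011]), array([0.18, 0.3 , 6.38]))
```

View pics/w8.png

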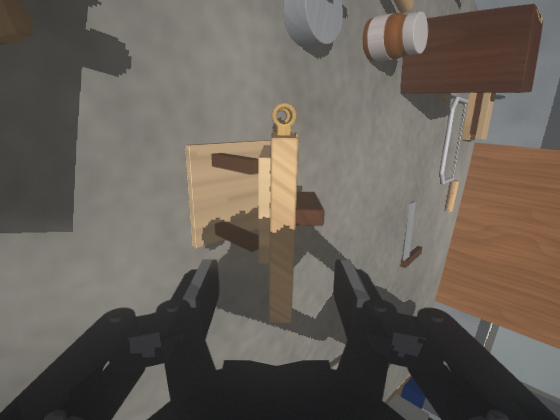

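Run:
```python
from td import *
b=cv2.imread("pics/w8.png")
cv2.imwrite("pics/z8.png",cv2.resize(b[90:340,230:340],None,fx=2.4,fy=2.4,interpolation=cv2.INTER_CUBIC))
for z in (.030,.034,.038):
  print(z,tool_plane([(272,138),(297,138),(269,321),(293,321)],z).round(4))
```

```text
0.03 [[ 0.0667 -0.002   0.03  ]
 [ 0.0668  0.0119  0.03  ]
 [-0.0547 -0.0045  0.03  ]
 [-0.0547  0.0119  0.03  ]]
0.034 [[ 0.0665 -0.002   0.034 ]
 [ 0.0665  0.0122  0.034 ]
 [-0.0578 -0.0046  0.034 ]
 [-0.0578  0.0122  0.034 ]]
0.038 [[ 0.0662 -0.0021  0.038 ]
 [ 0.0662  0.0125  0.038 ]
 [-0.0609 -0.0047  0.038 ]
 [-0.0609  0.0125  0.038 ]]
```

View pics/z8.png

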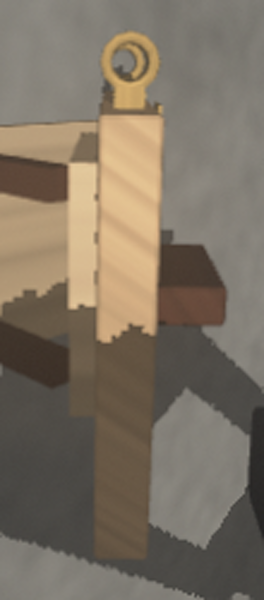

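```bash
python3 -m jog '{"angular":[[0,0,0.01],[0,0,0.01],[0,0,0.01],[0,0,0.01],[0,0,0.01]],"slide":[[0.2,0.4,1],[0.2,0.4,3],[0.2,0.4,5],[0.2,0.4,6.6],[0.2,0.4,6.6]],"grip":[0.7,0.7,0.7,0.7,0.7]}'
python3 - <<'E'
from ez import *
s,im=snap("wrist","w9");print(s["joint_positions"].round(3),s["time_s"],s["contact_force"])
Rg=np.c_[ex,n,-u]
print(movecalc(Rg,Pc+.045*u,s))
E
```

```text
time_s: 11.18
tcp_pos: [0.4418, 0.3071, 0.1156]
tcp_rot: [2.351, 0.236, 0.102]
contact_force: [-0.0, -0.5, -0.1]
grip_width: 0.7
[ 0.887  0.533  1.416 -0.586  1.722  2.329] 11.175 [-0.04289498 -0.48387117 -0.07245364]
(array([-0.004, -0.001, -0.005]), array([-0.2 , -0.44,  0.24]))
```

View pics/w9.png

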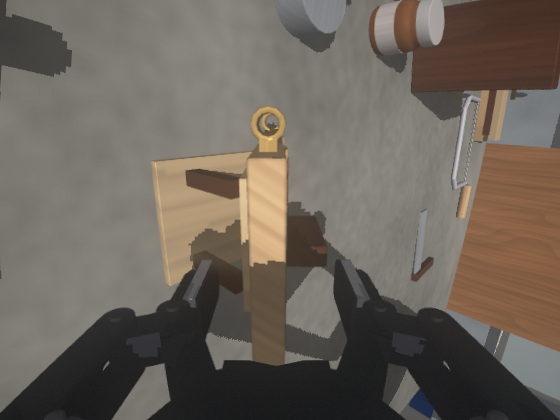

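Run:
```python
from td import *
for z in (-.034,-.03,-.026):
  print(z,tool_plane([(249,158),(288,158),(252,350),(288,350)],z).round(4))
```

```text
-0.034 [[ 0.0642 -0.0093 -0.034 ]
 [ 0.0642  0.0045 -0.034 ]
 [-0.0207 -0.0104 -0.034 ]
 [-0.0207  0.0057 -0.034 ]]
-0.03 [[ 0.0637 -0.0097 -0.03  ]
 [ 0.0637  0.0047 -0.03  ]
 [-0.0244 -0.0108 -0.03  ]
 [-0.0244  0.0059 -0.03  ]]
-0.026 [[ 0.0631 -0.01   -0.026 ]
 [ 0.0631  0.0048 -0.026 ]
 [-0.0281 -0.0112 -0.026 ]
 [-0.0281  0.0061 -0.026 ]]
```

```bash
python3 -m jog '{"angular":[[0,0,0],[0,0,0],[0,0,0],[0,0,0],[0,0,0]],"slide":[[0,-0.25,0],[0,-0.25,0],[0,-0.25,0],[0,-0.25,0],[0,-0.25,0]],"grip":[0.5,0.35,0.1,0,0]}' 80
python3 - <<'E'
from ez import *
s=get_state();print(s["joint_positions"].round(3),s["time_s"],s["contact_force"],s["grip_width"])
print(T(s["tcp_pos"],s["tcp_rot"]).round(4))
E
```

```text
time_s: 11.85
tcp_pos: [0.4414, 0.3102, 0.1133]
tcp_rot: [2.35, 0.237, 0.103]
contact_force: [-0.7, 2.2, 4.2]
grip_width: 0.17
[ 0.891  0.541  1.409 -0.585  1.722  2.331] 11.85 [-0.71870569  2.20568784  4.22263836] 0.1701520578709195
[[ 0.9795  0.1402  0.1444  0.4414]
 [ 0.2013 -0.6956 -0.6897  0.3102]
 [ 0.0038  0.7046 -0.7096  0.1133]
 [ 0.      0.      0.      1.    ]]
```

```bash
python3 -m jog '{"angular":[[0,0,0],[0,0,0],[0,0,0],[0.15,0,0],[0.32,0,0],[0.49,0,0],[0.66,0,0],[0.785,0,0],[0.785,0,0],[0.785,0,0]],"slide":[[0,1,-0.5],[0,3,-1.5],[0,7,-4],[0,11,-7],[0,13,-9],[0,14.5,-11],[0,16,-12],[0,17,-12],[0,17,-12],[0,17,-12]],"grip":[0,0,0,0,0,0,0,0,0,0]}'
python3 - <<'E'
from ez import *
s,im=snap("wrist","w10");print(s["joint_positions"].round(3),s["time_s"],s["contact_force"],s["grip_width"])
print(T(s["tcp_pos"],s["tcp_rot"]).round(4))
E
```

```text
time_s: 13.1
tcp_pos: [0.4474, 0.2739, 0.3169]
tcp_rot: [-3.125, -0.316, -0.002]
contact_force: [0.0, 0.2, -2.5]
grip_width: 0.168
[ 0.451 -0.096  1.562  0.     1.673  1.82 ] 13.1 [ 0.03925201  0.15710065 -2.52066865] 0.16840020009018386
[[ 9.797e-01  2.003e-01  1.100e-03  4.474e-01]
 [ 2.003e-01 -9.797e-01  9.000e-04  2.739e-01]
 [ 1.300e-03 -6.000e-04 -1.000e+00  3.169e-01]
 [ 0.000e+00  0.000e+00  0.000e+00  1.000e+00]]
```

View pics/w10.png

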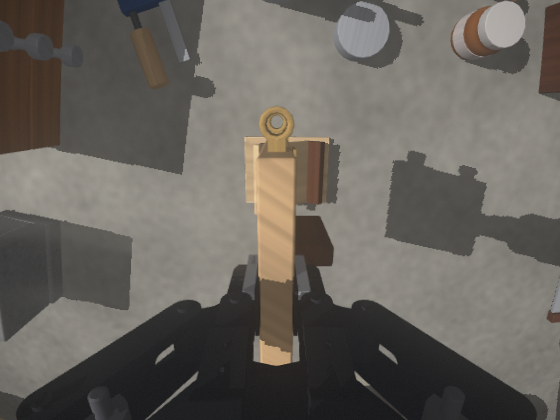

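Run:
```python
from td import *
print(tool_plane([(277,122)],-.009).round(4))
a=np.radians(16.3); c,si=np.cos(a),np.sin(a)
Rh=np.array([[c,si,0],[si,-c,0],[0,0,-1.]])
print(movecalc(Rh,np.array([.5445,-.263,.30])))
```

```text
[[ 0.0761  0.0013 -0.009 ]]
(array([-0.001, -0.001, -0.082]), array([-1.3 , 54.61,  1.62]))
```

```bash
python3 -m jog '{"angular":[[0,0,-0.01],[0,0,-0.02],[0,0,-0.03],[0,0,-0.04],[0,0,-0.05],[0,0,-0.06],[0,0,-0.07],[0,0,-0.082],[0,0,-0.082],[0,0,-0.082]],"slide":[[-0.1,3,0],[-0.2,8.5,0],[-0.3,14.5,0],[-0.5,20.5,0],[-0.7,26.5,0.3],[-0.9,32.5,0.6],[-1,38.5,1],[-1.2,44.5,1.4],[-1.3,50,1.6],[-1.3,54,1.6]],"grip":[0,0,0,0,0,0,0,0,0,0]}'; python3 -m jog '{"angular":[[0,0,0],[0,0,0]],"slide":[[0,0.5,0],[0,0.5,0]],"grip":[0,0]}';  python3 - <<'E'
from ez import *
s,im=snap("wrist","w11");print(s["joint_positions"].round(3),s["time_s"],s["contact_force"],s["grip_width"])
print(T(s["tcp_pos"],s["tcp_rot"]).round(4))
import pickle; pickle.dump(s,open("w11.pkl","wb"))
E
```

```text
time_s: 14.4
tcp_pos: [0.5439, -0.258, 0.2981]
tcp_rot: [-3.106, -0.446, 0.001]
contact_force: [0.6, 1.0, -2.2]
grip_width: 0.171
time_s: 14.65
tcp_pos: [0.5453, -0.2607, 0.2989]
tcp_rot: [-3.105, -0.446, -0.001]
contact_force: [-0.1, 0.4, -3.0]
grip_width: 0.167
[-0.533  0.126  1.37   0.004  1.647  0.752] 14.65 [-0.13713956  0.37946509 -2.98920903] 0.16747001919214347
[[ 9.595e-01  2.817e-01 -1.000e-04  5.453e-01]
 [ 2.817e-01 -9.595e-01  4.400e-03 -2.607e-01]
 [ 1.100e-03 -4.300e-03 -1.000e+00  2.989e-01]
 [ 0.000e+00  0.000e+00  0.000e+00  1.000e+00]]
```

View pics/w11.png

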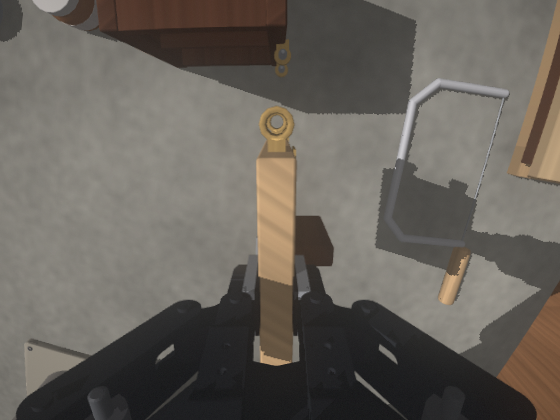

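Run:
```python
from td import *
b=cv2.imread("pics/w11.png")
cv2.imwrite("pics/z11.png",cv2.resize(b[0:150,230:330],None,fx=6,fy=4*1.5,interpolation=cv2.INTER_CUBIC)[:600])
cv2.imwrite("pics/z11b.png",cv2.resize(b[0:80,80:310],None,fx=3.4,fy=3.4,interpolation=cv2.INTER_CUBIC))
```

```text
(no output)
```

View pics/z11.png

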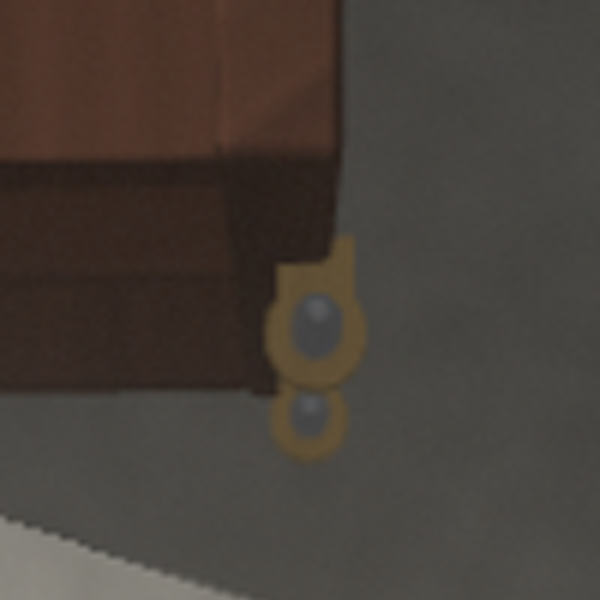

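View pics/z11b.png

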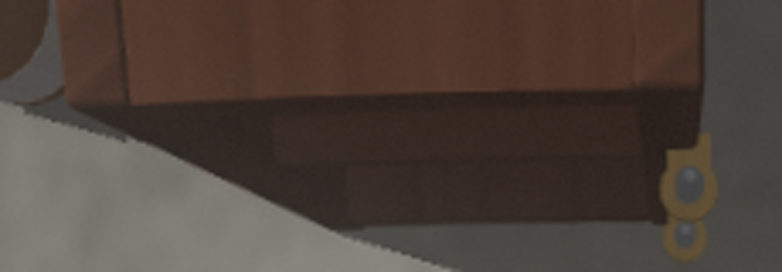

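```bash
cat > pin.py <<'E'
from td import *
import pickle
E
python3 - <<'E'
from pin import *
s=pickle.load(open("w11.pkl","rb")); C=cam("wrist",s); M=T(s["tcp_pos"],s["tcp_rot"])
for n_,px,z in [("hi disc",(282.1,55.3),.131),("hi tip",(282.6,50.8),.149),("lo disc",(281.2,70),.041),("lo tip",(281.4,66.5),.059)]:
    P=plane([px],C,z)[0]; print(n_,P.round(4),((P-M[:3,3])@M[:3,:3]).round(4))
W=plane([(100,30.9),(285.9,26.5)],C,.19); d=W[1]-W[0]; print(W.round(4),np.linalg.norm(d),np.degrees(np.arctan2(d[1],d[0]))+90)
print("ring", tool_plane([(276.5,122.5)],-.009), plane([(276.5,122.5)],C,.308))
# lower ring? top edge door direction
print(tool_plane([(258.5,160),(296,160),(258,350),(293.5,350)],-.03).round(4))
E
```

```text
hi disc [ 0.6754 -0.2286  0.131 ] [0.1337 0.0066 0.1681]
hi tip [ 0.6759 -0.2287  0.149 ] [0.1342 0.0067 0.1501]
lo disc [ 0.6749 -0.229   0.041 ] [0.1329 0.0072 0.258 ]
lo tip [ 0.6762 -0.2287  0.059 ] [0.1343 0.0072 0.2401]
[[ 0.6453 -0.091   0.19  ]
 [ 0.6851 -0.2278  0.19  ]] 0.14245900278906135 16.236542326698725
ring [[ 0.07577795  0.00111233 -0.009     ]] [[ 0.61833434 -0.24046108  0.308     ]]
[[ 0.0628 -0.0056 -0.03  ]
 [ 0.0628  0.0083 -0.03  ]
 [-0.0249 -0.0075 -0.03  ]
 [-0.0249  0.0091 -0.03  ]]
```

Run:
```python
from td import *
b=cv2.imread("pics/w11.png")
cv2.imwrite("pics/z12.png",cv2.resize(b[95:195,235:325],None,fx=6,fy=6,interpolation=cv2.INTER_CUBIC)[:600])
```

```text
(no output)
```

View pics/z12.png

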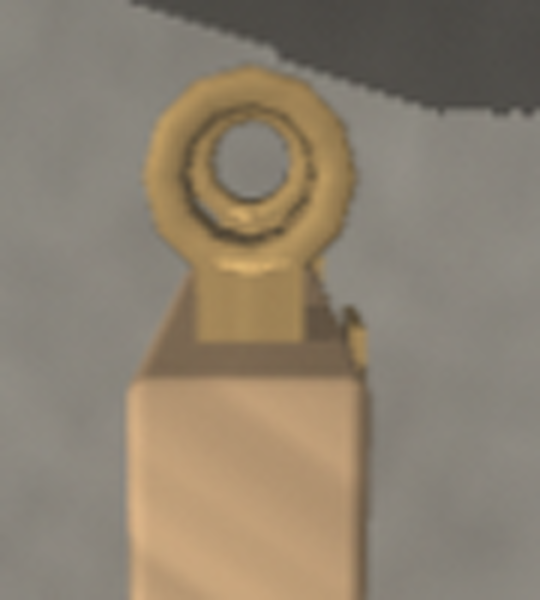

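Run:
```python
from pin import *
print("top",tool_plane([(276.4,122.6)],-.009).round(4),"bot", tool_plane([(276.9,121.3)],.099).round(4))
print(tool_plane([(257.5,159.5),(295.5,159.5)],-.03).round(4))
```

```text
top [[ 0.0757  0.0011 -0.009 ]] bot [[0.0745 0.0016 0.099 ]]
[[ 0.063  -0.006  -0.03  ]
 [ 0.063   0.0081 -0.03  ]]
```

```bash
python3 -m jog '{"angular":[[0,0,0],[0,0,0],[0,0,0],[0,0,0],[0,0,0],[0,0,0]],"slide":[[0,0.2,3],[0,0.4,7],[0.5,0.55,10.5],[1.5,0.55,12.2],[2.5,0.55,12.4],[2.5,0.55,12.4]],"grip":[0,0,0,0,0,0]}';  python3 - <<'E'
from ez import *
s,im=snap("wrist","w12");print(s["joint_positions"].round(3),s["time_s"],s["contact_force"],s["grip_width"])
print(T(s["tcp_pos"],s["tcp_rot"]).round(4))
import pickle; pickle.dump(s,open("w12.pkl","wb"))
b=im[:,:,::-1]
cv2.imwrite("pics/z13.png",cv2.resize(b[0:190,210:340],None,fx=4,fy=3*4/3,interpolation=cv2.INTER_CUBIC)[:600])
E
```

```text
time_s: 15.45
tcp_pos: [0.5725, -0.2593, 0.178]
tcp_rot: [-3.108, -0.447, -0.007]
contact_force: [0.8, -0.4, -2.3]
grip_width: 0.173
[-0.509  0.232  1.472  0.004  1.435  0.775] 15.45 [ 0.77851731 -0.3628631  -2.32032562] 0.1734943424896644
[[ 9.594e-01  2.820e-01  4.400e-03  5.725e-01]
 [ 2.820e-01 -9.594e-01  2.200e-03 -2.593e-01]
 [ 4.800e-03 -9.000e-04 -1.000e+00  1.780e-01]
 [ 0.000e+00  0.000e+00  0.000e+00  1.000e+00]]
```

View pics/z13.png

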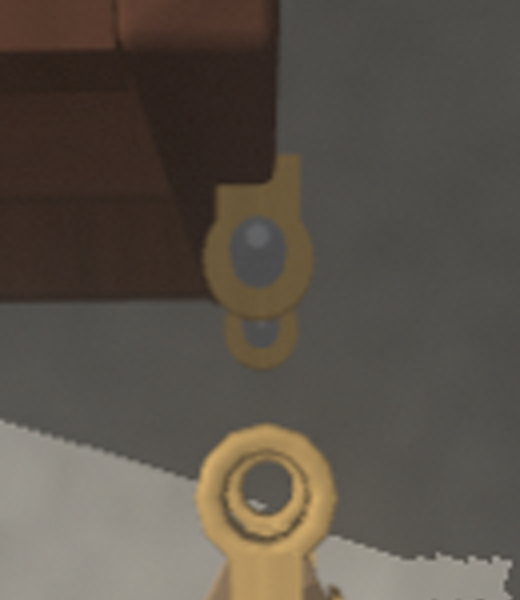

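Run:
```python
from pin import *
s=pickle.load(open("w12.pkl","rb")); zz=s["tcp_pos"][2]
print("hi disc",tool_plane([(274.1,65.4)],zz-.131),"tip",tool_plane([(273.9,58.2)],zz-.149))
print("lo disc",tool_plane([(275.0,82.2)],zz-.041)) # (260,~330)
print("socket",tool_plane([(276.1,122.6)],-.009), "bot",tool_plane([(276.6,121.3)],.099))
```

```text
hi disc [[ 0.10673103 -0.00021016  0.04704108]] tip [[ 0.10755306 -0.00020274  0.02904108]]
lo disc [[1.06606994e-01 1.47216538e-05 1.37041085e-01]]
socket [[ 0.07573566  0.0009402  -0.009     ]] bot [[0.07445428 0.00134881 0.099     ]]
```

```bash
python3 -m jog '{"angular":[[0,0,0],[0,0,0],[0,0,0],[0,0,0]],"slide":[[1.5,-0.1,0],[3.0,-0.1,0],[3.1,-0.1,0],[3.1,-0.1,0]],"grip":[0,0,0,0]}';  python3 - <<'E'
from ez import *
s,im=snap("wrist","w13");print(s["joint_positions"].round(3),s["time_s"],s["contact_force"],s["grip_width"])
print(T(s["tcp_pos"],s["tcp_rot"]).round(4))
import pickle; pickle.dump(s,open("w13.pkl","wb"))
b=im[:,:,::-1]
cv2.imwrite("pics/z14.png",cv2.resize(b[80:180,220:330],None,fx=6,fy=6,interpolation=cv2.INTER_CUBIC)[:600])
M=T(s["tcp_pos"],s["tcp_rot"]); P=np.array([[.6754,-.2286,.131],[.6749,-.229,.041]]); print(((P-M[:3,3])@M[:3,:3]).round(4))
s2=pickle.load(open("w12.pkl","rb")); M2=T(s2["tcp_pos"],s2["tcp_rot"]); Q=(M2@np.array([.1067,-.0001,.047,1]))[:3]; print(Q,((Q-M[:3,3])@M[:3,:3]).round(4))
E
```

```text
time_s: 16.0
tcp_pos: [0.6004, -0.25, 0.1762]
tcp_rot: [-3.107, -0.445, -0.003]
contact_force: [-0.1, -0.6, -2.5]
grip_width: 0.17
[-0.476  0.294  1.402  0.004  1.445  0.81 ] 16.0 [-0.07313369 -0.56496845 -2.52253798] 0.16972830632090857
[[ 0.9597  0.2809  0.0017  0.6004]
 [ 0.2809 -0.9597  0.0034 -0.25  ]
 [ 0.0026 -0.0027 -1.      0.1762]
 [ 0.      0.      0.      1.    ]]
[[0.0779 0.0006 0.0454]
 [0.077  0.0011 0.1354]]
[ 0.67507667 -0.22903075  0.13155683] [0.0774 0.001  0.0449]
```

View pics/z14.png

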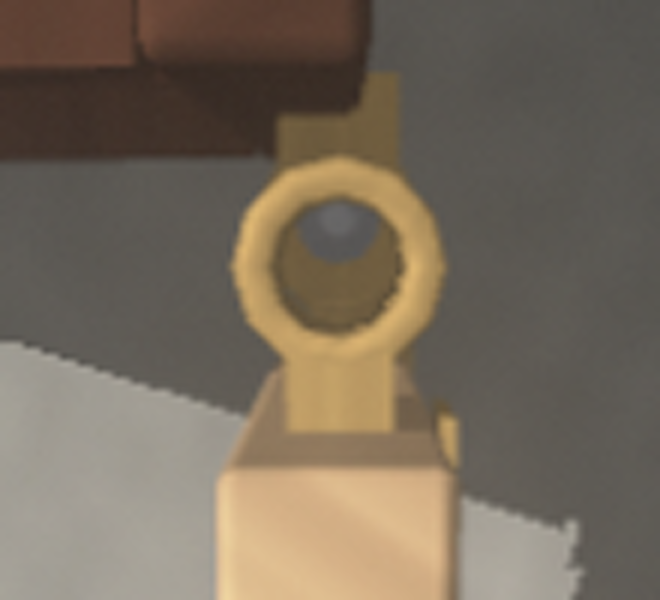

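Run:
```python
from pin import *
print("tip",tool_plane([(276.0,115.0)],.0272),"sock",tool_plane([(276.2,122.6)],-.009), "botmouth",tool_plane([(275.9,124)],.009))
```

```text
tip [[0.07894741 0.00089456 0.0272    ]] sock [[ 0.07573777  0.00098381 -0.009     ]] botmouth [[0.07470601 0.0008487  0.009     ]]
```

```bash
python3 -m jog '{"angular":[[0,0,0],[0,0,0],[0,0,0]],"slide":[[0.22,0,0],[0.22,0,0.5],[0.22,0,0.6]],"grip":[0,0,0]}';  python3 - <<'E'
from ez import *
s,im=snap("wrist","w14");print(s["joint_positions"].round(3),s["time_s"],s["contact_force"],s["grip_width"])
print(T(s["tcp_pos"],s["tcp_rot"]).round(4))
import pickle; pickle.dump(s,open("w14.pkl","wb"))
b=im[:,:,::-1]
cv2.imwrite("pics/z15.png",cv2.resize(b[80:180,220:330],None,fx=6,fy=6,interpolation=cv2.INTER_CUBIC)[:600])
M=T(s["tcp_pos"],s["tcp_rot"]); P=np.array([[.6752,-.2288,.131],[.6752,-.229,.041]]); print(((P-M[:3,3])@M[:3,:3]).round(4))
E
```

```text
time_s: 16.42
tcp_pos: [0.602, -0.2494, 0.1697]
tcp_rot: [-3.106, -0.444, -0.003]
contact_force: [-0.8, 0.5, -2.6]
grip_width: 0.174
[-0.474  0.302  1.405  0.004  1.435  0.812] 16.425 [-0.76763923  0.54909501 -2.6198053 ] 0.1743050213881976
[[ 0.9599  0.2804  0.0013  0.602 ]
 [ 0.2804 -0.9599  0.0037 -0.2494]
 [ 0.0023 -0.0032 -1.      0.1697]
 [ 0.      0.      0.      1.    ]]
[[0.0759 0.0009 0.0389]
 [0.0757 0.0013 0.1289]]
```

View pics/z15.png

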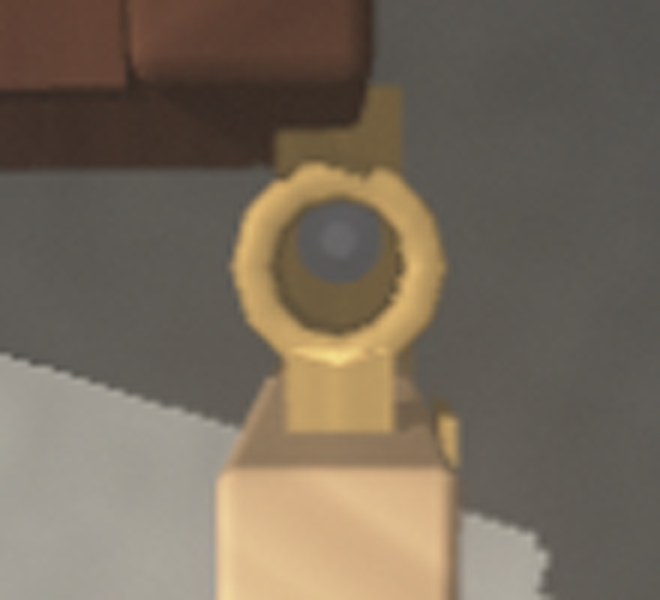

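Run:
```python
from pin import *
c=camera_params("wrist"); C=(c["mtx"],np.array([c["k1"],0,0,0.]),c["hand_eye"])
f=lambda p:((proj([p],C)[0]+.4-[220,80])*6).round(0)
for x in (.0745,.0755,.0765): print(x,"mouth",f([x,.001,.009]),"top",f([x,.001,-.009]),"pin tip",f([x,.001,.0207]),"pin foot",f([x,.001,.0387]))
print(tool_plane([(275.9,119.1)],.0207))
```

```text
0.0745 mouth [340. 269.] top [340. 276.] pin tip [340. 265.] pin foot [339. 261.]
0.0755 mouth [340. 256.] top [340. 261.] pin tip [340. 253.] pin foot [340. 250.]
0.0765 mouth [340. 243.] top [340. 247.] pin tip [340. 242.] pin foot [340. 239.]
[[0.07688004 0.00084387 0.0207    ]]
```

```bash
python3 -m jog '{"angular":[[0,0,0],[0,0,0],[0,0,0],[0,0,0]],"slide":[[0.1,0,0],[0.1,0,0.5],[0.1,0,1.0],[0.1,0,1.0]],"grip":[0,0,0,0]}';  python3 - <<'E'
from ez import *
s,im=snap("wrist","w15");print(s["time_s"],s["contact_force"],s["wrist_torque"],s["grip_width"])
print(T(s["tcp_pos"],s["tcp_rot"]).round(4))
b=im[:,:,::-1]
cv2.imwrite("pics/z16.png",cv2.resize(b[80:180,220:330],None,fx=6,fy=6,interpolation=cv2.INTER_CUBIC)[:600])
E
```

```text
time_s: 16.98
tcp_pos: [0.6029, -0.2489, 0.1594]
tcp_rot: [-3.106, -0.445, -0.002]
contact_force: [0.1, 0.1, -1.7]
grip_width: 0.169
16.975 [ 0.14716012  0.10594061 -1.72059184] [-0.00080726  0.01421617  0.0696157 ] 0.1685386006075025
[[ 9.599e-01  2.805e-01  9.000e-04  6.029e-01]
 [ 2.805e-01 -9.599e-01  4.000e-03 -2.489e-01]
 [ 2.000e-03 -3.600e-03 -1.000e+00  1.594e-01]
 [ 0.000e+00  0.000e+00  0.000e+00  1.000e+00]]
```

View pics/z16.png

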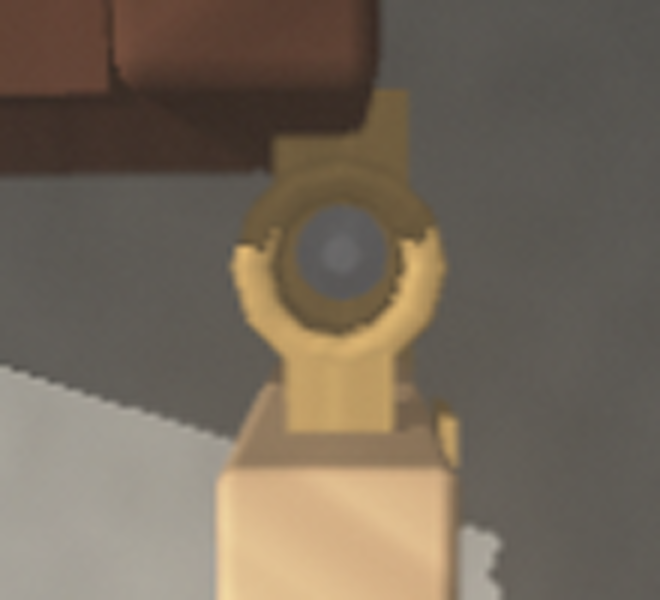

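```bash
python3 -m jog '{"angular":[[0,0,0],[0,0,0],[0,0,0],[0,0,0]],"slide":[[0,0,0.4],[0,0,0.8],[0,0,1.2],[0,0,1.2]],"grip":[0,0,0,0]}'; python3 -m jog '{"angular":[[0,0,0],[0,0,0],[0,0,0]],"slide":[[0,0,0.2],[0,0,0.4],[0,0,0.5]],"grip":[0,0,0]}'; python3 -c "
from h import *
s=get_state();print(T(s['tcp_pos'],s['tcp_rot']).round(4),s['contact_force'],s['wrist_torque'])"
```

```text
time_s: 17.52
tcp_pos: [0.6031, -0.249, 0.1477]
tcp_rot: [-3.106, -0.445, -0.003]
contact_force: [0.4, 0.2, -2.6]
grip_width: 0.17
time_s: 17.9
tcp_pos: [0.6036, -0.2493, 0.144]
tcp_rot: [-3.107, -0.445, -0.005]
contact_force: [-3.7, 0.1, 4.3]
grip_width: 0.17
[[ 0.9598  0.2806  0.0027  0.6036]
 [ 0.2805 -0.9598  0.0029 -0.2493]
 [ 0.0034 -0.002  -1.      0.144 ]
 [ 0.      0.      0.      1.    ]] [-3.6705079   0.07888491  4.32407678] [0.17390207 0.38814137 0.08532955]
```

```bash
python3 -m jog '{"angular":[[0,0,0],[0,0,0]],"slide":[[0,0,0.1],[0,0,0.15]],"grip":[0,0]}'
python3 - <<'E'
from ez import *
s,im=snap("wrist","w16");print(s["time_s"],s["contact_force"],s["wrist_torque"],s["grip_width"])
print(T(s["tcp_pos"],s["tcp_rot"]).round(4))
b=im[:,:,::-1]
cv2.imwrite("pics/z17.png",cv2.resize(b[80:180,220:330],None,fx=6,fy=6,interpolation=cv2.INTER_CUBIC)[:600])
s,im=snap("top","t16"); cv2.imwrite("pics/t16z.png",cv2.resize(im[90:260,290:420,::-1],None,fx=3.5,fy=3.5,interpolation=cv2.INTER_CUBIC))
E
```

```text
time_s: 18.15
tcp_pos: [0.6037, -0.2496, 0.1437]
tcp_rot: [-3.108, -0.445, -0.006]
contact_force: [-6.7, 1.2, 8.9]
grip_width: 0.165
18.15 [-6.66348114  1.22614327  8.86834928] [0.34976637 0.70308998 0.24999949] 0.16532954243944847
[[ 0.9598  0.2805  0.0033  0.6037]
 [ 0.2805 -0.9598  0.0023 -0.2496]
 [ 0.0039 -0.0013 -1.      0.1437]
 [ 0.      0.      0.      1.    ]]
```

View pics/z17.png

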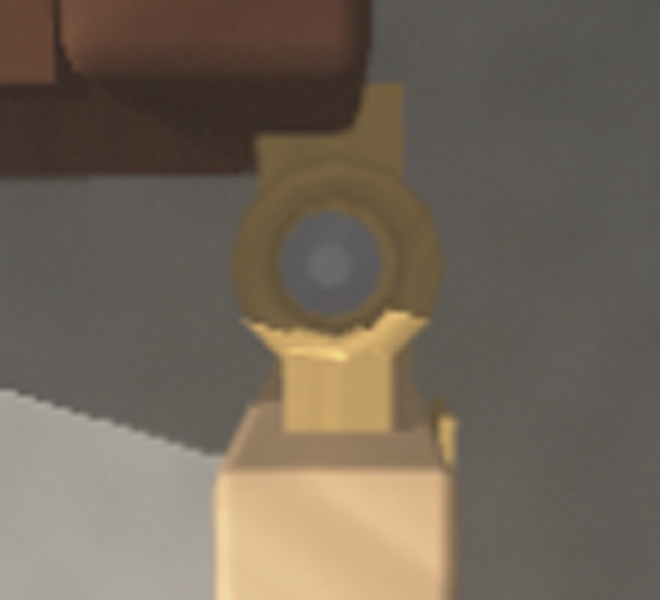

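View pics/t16z.png

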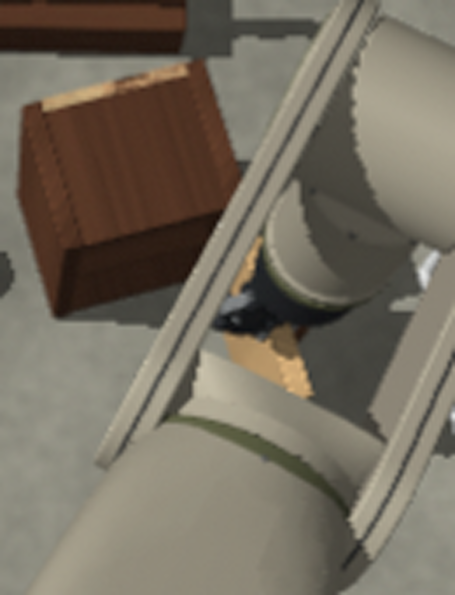

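```bash
python3 -m jog '{"angular":[[0,0,0],[0,0,0]],"slide":[[-0.1,-0.05,0],[-0.1,-0.05,0]],"grip":[0,0]}'; python3 -c "
from h import *
s=get_state();print(T(s['tcp_pos'],s['tcp_rot']).round(4),s['contact_force'],s['wrist_torque'])"
```

```text
time_s: 18.5
tcp_pos: [0.6035, -0.2493, 0.1436]
tcp_rot: [-3.109, -0.445, -0.009]
contact_force: [-1.2, -0.5, 6.6]
grip_width: 0.172
[[ 9.598e-01  2.805e-01  5.200e-03  6.035e-01]
 [ 2.805e-01 -9.599e-01  2.100e-03 -2.493e-01]
 [ 5.600e-03 -5.000e-04 -1.000e+00  1.436e-01]
 [ 0.000e+00  0.000e+00  0.000e+00  1.000e+00]] [-1.17248216 -0.46369274  6.56205669] [ 0.23479417 -0.26854406  0.05738066]
```

```bash
python3 -m jog '{"angular":[[0,0,0],[0,0,0],[0,0,0],[0,0,0],[0,0,0]],"slide":[[0,0,-0.15],[0,0,-0.15],[0,0,-0.15],[0,0,-0.15],[0,0,-0.15]],"grip":[0,0.2,0.3,0.45,0.45]}' 40
python3 - <<'E'
from ez import *
s,im=snap("wrist","w17");print(s["time_s"],s["contact_force"],s["grip_width"],s["tcp_pos"])
b=im[:,:,::-1]
cv2.imwrite("pics/z18.png",cv2.resize(b[80:180,220:330],None,fx=6,fy=6,interpolation=cv2.INTER_CUBIC)[:600])
E
```

```text
time_s: 19.12
tcp_pos: [0.6023, -0.2489, 0.1433]
tcp_rot: [-3.107, -0.445, -0.004]
contact_force: [1.2, -0.7, -0.6]
grip_width: 0.449
19.125 [ 1.23133083 -0.71520478 -0.60167069] 0.44889613058372285 [ 0.60230496 -0.24889214  0.14325652]
```

View pics/z18.png

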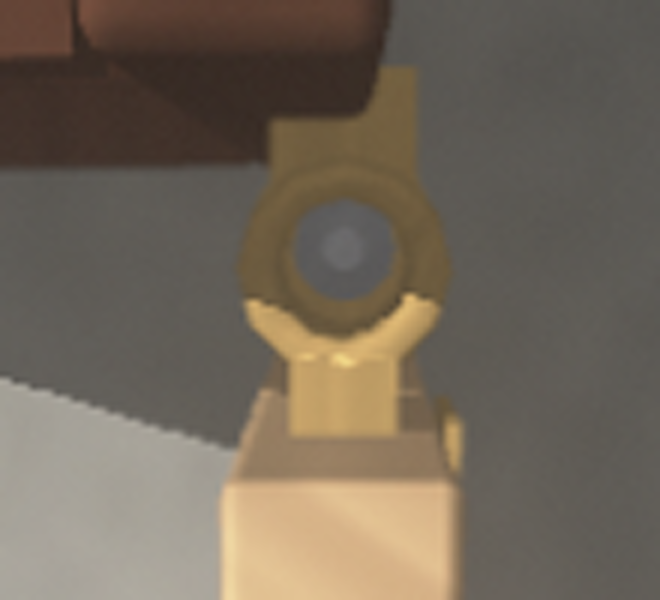

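View pics/w17.png

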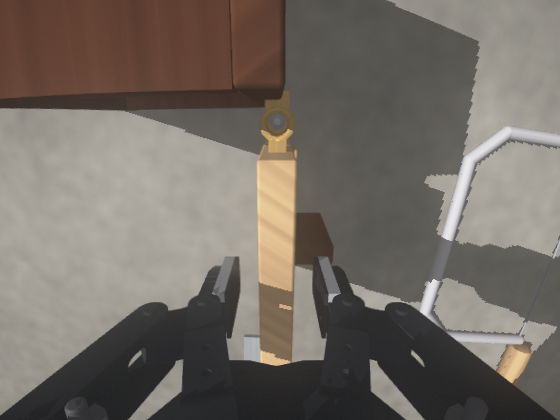

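```bash
python3 -m jog '{"angular":[[0,0,0],[0,0,0],[0,0,0],[0,0,0],[0,0,0]],"slide":[[0,0,-1],[0,0,-3],[0,0,-6],[0,0,-8.5],[0,2.5,-11]],"grip":[0.45,0.45,0.45,0.45,0.45]}' 40
python3 - <<'E'
from ez import *
s,im=snap("wrist","w18");print(s["time_s"],s["contact_force"],s["joint_positions"].round(3),T(s["tcp_pos"],s["tcp_rot"]).round(4))
import pickle; pickle.dump(s,open("w18.pkl","wb"))
b=im[:,:,::-1]
cv2.imwrite("pics/z19.png",cv2.resize(b[80:180,190:330],None,fx=5.7,fy=5.7,interpolation=cv2.INTER_CUBIC)[:600])
E
```

```text
time_s: 19.8
tcp_pos: [0.6098, -0.2724, 0.257]
tcp_rot: [-3.108, -0.448, -0.008]
contact_force: [0.0, 0.1, 0.1]
grip_width: 0.452
19.8 [0.04034375 0.13592938 0.0857094 ] [-0.499  0.303  1.245  0.004  1.591  0.785] [[ 9.593e-01  2.824e-01  4.800e-03  6.098e-01]
 [ 2.824e-01 -9.593e-01  2.400e-03 -2.724e-01]
 [ 5.300e-03 -9.000e-04 -1.000e+00  2.570e-01]
 [ 0.000e+00  0.000e+00  0.000e+00  1.000e+00]]
```

View pics/z19.png

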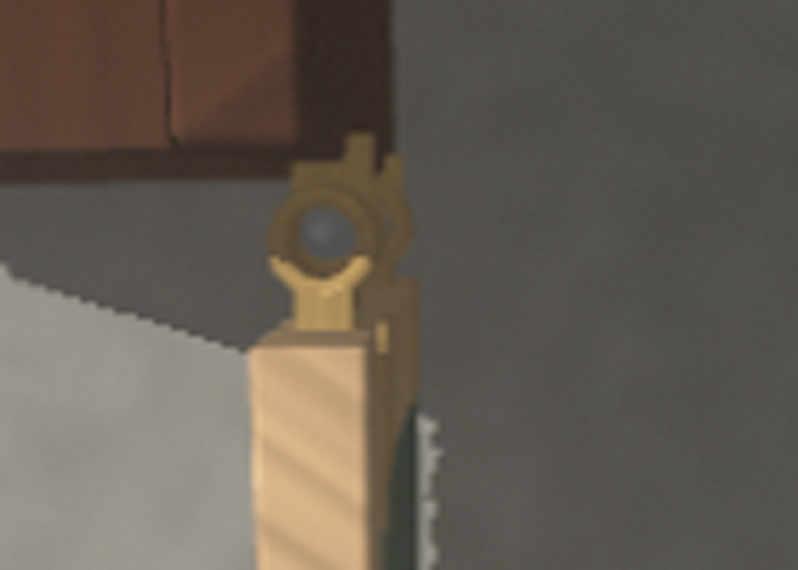

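View pics/w18.png

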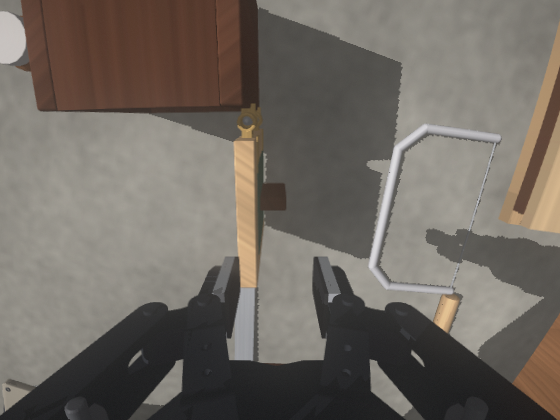

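```bash
python3 -m jog '{"angular":[[0,0,0],[0,0,0],[0,0,0],[0,0,0],[0,0,0],[0,0,0]],"slide":[[-2,1.6,0],[-3.7,3.2,0],[-3.7,3.2,4],[-3.7,3.2,8],[-3.7,3.2,12.2],[-3.7,3.2,12.2]],"grip":[0,0,0,0,0,0]}' 40
python3 - <<'E'
from ez import *
s,im=snap("wrist","w19");print(s["time_s"],s["contact_force"],s["joint_positions"].round(3),s["grip_width"])
M=T(s["tcp_pos"],s["tcp_rot"]); print(M.round(4))
a=np.radians(16.3); X=np.array([np.cos(a),np.sin(a)]);Y=np.array([-np.sin(a),np.cos(a)])
rel=M[:2,3]-[.6754,-.2288]; cx,cy=rel@X,-rel@Y; print("rel tool",cx,cy)
for p in (0,10,20,30,40,50,60,70,80,85,90,92):
    t=np.radians(p); c,si=np.cos(t),np.sin(t); d=.008+.011*si+.014*abs(c); r=.112
    tx=-r*c-d*si; ty=-(r*si-d*c)
    print(p,round((tx-cx)*100,2),round((ty-cy)*100,2))
E
```

```text
time_s: 20.6
tcp_pos: [0.5799, -0.3127, 0.1269]
tcp_rot: [-3.102, -0.443, 0.006]
contact_force: [-0.2, 0.7, 0.3]
grip_width: 0.001
20.6 [-0.19490436  0.68947812  0.28217443] [-0.575  0.36   1.414  0.004  1.376  0.712] 0.0014542790414731085
[[ 0.96    0.28   -0.0047  0.5799]
 [ 0.2801 -0.96    0.0078 -0.3127]
 [-0.0023 -0.0088 -1.      0.1269]
 [ 0.      0.      0.      1.    ]]
rel tool -0.11519702933015459 0.05373098510193322
0 0.32 -3.17
10 0.08 -4.98
20 0.14 -6.86
30 0.54 -8.75
40 1.28 -10.6
50 2.37 -12.32
60 3.8 -13.85
70 5.52 -15.11
80 7.48 -16.03
85 8.53 -16.35
90 9.62 -16.57
92 9.96 -16.63
```

View pics/w19.png

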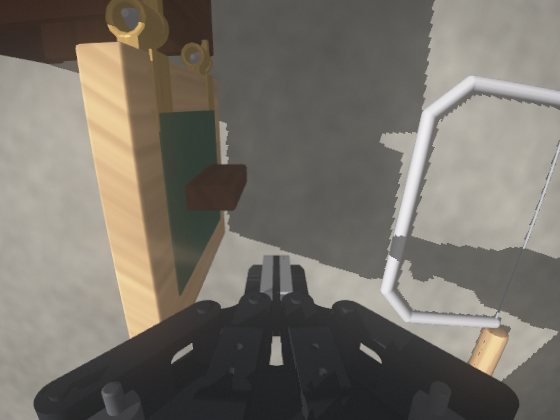

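```bash
python3 -m jog '{"angular":[[0,0,0],[0,0,0],[0,0,0],[0,0,0],[0,0,0],[0,0,0],[0,0,0],[0,0,0],[0,0,0],[0,0,0]],"slide":[[0.2,-1.5,-1],[0.3,-2.6,-1],[0.2,-3.4,-1],[0.1,-4.3,-1],[0.1,-5.2,-1],[0.1,-6.1,-1],[0.2,-7,-1],[0.3,-7.9,-1],[0.6,-8.8,-1],[0.9,-9.7,-1]],"grip":[0,0,0,0,0,0,0,0,0,0]}'
python3 - <<'E'
from ez import *
s,im=snap("wrist","w20");print(s["time_s"],s["contact_force"],s["joint_positions"].round(3))
M=T(s["tcp_pos"],s["tcp_rot"]); print(M.round(4))
E
```

```text
time_s: 21.9
tcp_pos: [0.5644, -0.2177, 0.1415]
tcp_rot: [-3.107, -0.445, -0.004]
contact_force: [-0.8, 0.3, -0.1]
grip_width: -0.003
21.9 [-0.84399598  0.32950422 -0.09340223] [-0.455  0.2    1.577  0.004  1.364  0.83 ]
[[ 0.9598  0.2806  0.0024  0.5644]
 [ 0.2806 -0.9598  0.0033 -0.2177]
 [ 0.0032 -0.0025 -1.      0.1415]
 [ 0.      0.      0.      1.    ]]
```

View pics/w20.png

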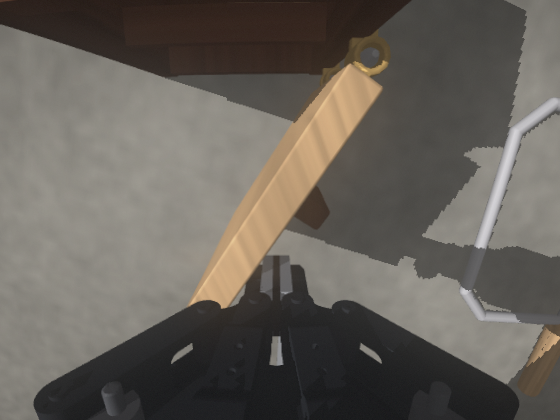

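```bash
python3 -m jog '{"angular":[[0,0,0],[0,0,0],[0,0,0],[0,0,0],[0,0,0],[0,0,0],[0,0,0],[0,0,0],[0,0,0],[0,0,0]],"slide":[[0.4,-0.9,0],[0.9,-1.8,0],[1.5,-2.6,0],[2.2,-3.4,0],[2.9,-4.15,0],[3.7,-4.8,0],[4.6,-5.4,0],[5.4,-5.8,0],[6.2,-6.15,0],[6.9,-6.4,0]],"grip":[0,0,0,0,0,0,0,0,0,0]}'
python3 - <<'E'
from ez import *
s,im=snap("wrist","w21");print(s["time_s"],s["contact_force"],s["joint_positions"].round(3))
M=T(s["tcp_pos"],s["tcp_rot"]); print(M.round(4))
a=np.radians(16.3); X=np.array([np.cos(a),np.sin(a)]);Y=np.array([-np.sin(a),np.cos(a)])
rel=M[:2,3]-[.6754,-.2288]; print("rel X,Y",rel@X,rel@Y)
E
```

```text
time_s: 23.2
tcp_pos: [0.613, -0.1373, 0.1418]
tcp_rot: [-3.107, -0.445, -0.004]
contact_force: [0.8, -1.1, -0.0]
grip_width: -0.001
23.2 [ 0.80452496 -1.10813606 -0.00649488] [-0.304  0.26   1.507  0.004  1.374  0.982]
[[ 0.9598  0.2805  0.0022  0.613 ]
 [ 0.2805 -0.9598  0.0033 -0.1373]
 [ 0.0031 -0.0025 -1.      0.1418]
 [ 0.      0.      0.      1.    ]]
rel X,Y -0.0341903266770381 0.10529809947889185
```

View pics/w21.png

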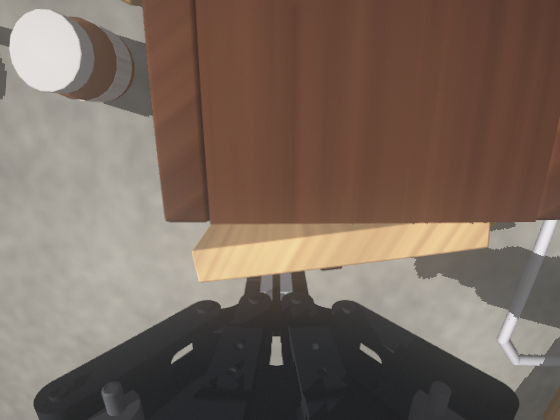

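```bash
python3 -m jog '{"angular":[[0,0,0],[0,0,0],[0,0,0],[0,0,0]],"slide":[[0.5,-0.1,0],[1,-0.1,0],[1.3,-0.1,0],[1.4,-0.1,0]],"grip":[0,0,0,0]}'; python3 -m jog '{"angular":[[0,0,0],[0,0,0]],"slide":[[0.1,0,0],[0.2,0,0]],"grip":[0,0]}'; python3 -m jog '{"angular":[[0,0,0],[0,0,0]],"slide":[[0.1,0,0],[0.2,0,0]],"grip":[0,0]}'
```

```text
time_s: 23.75
tcp_pos: [0.6259, -0.1328, 0.1419]
tcp_rot: [-3.107, -0.445, -0.004]
contact_force: [-0.6, -0.5, 0.2]
grip_width: 0.001
time_s: 24.0
tcp_pos: [0.6276, -0.1322, 0.1419]
tcp_rot: [-3.107, -0.445, -0.004]
contact_force: [0.5, 0.4, -0.2]
grip_width: -0.001
time_s: 24.25
tcp_pos: [0.6287, -0.1319, 0.1416]
tcp_rot: [-3.107, -0.444, -0.001]
contact_force: [-8.8, -1.7, 4.0]
grip_width: 0.004
```

```bash
python3 -m jog '{"angular":[[0,0,0],[0,0,0],[0,0,0],[0,0,0],[0,0,0],[0,0,0],[0,0,0]],"slide":[[0.05,0,0],[0,0,0],[-0.2,0,0],[-0.5,0,0],[-2,0,-1],[-5,0,-4],[-8,0,-10]],"grip":[0,0,0,0,0,0,0]}'
python3 - <<'E'
from ez import *
s,im=snap("wrist","w22");print(s["time_s"],s["contact_force"],s["joint_positions"].round(3))
M=T(s["tcp_pos"],s["tcp_rot"]); print(M.round(4))
E
```

```text
time_s: 25.12
tcp_pos: [0.5522, -0.1533, 0.2357]
tcp_rot: [-3.104, -0.445, 0.003]
contact_force: [0.3, -1.7, 1.0]
grip_width: -0.001
25.125 [ 0.34398234 -1.71070983  0.99361971] [-0.363  0.06   1.555  0.004  1.531  0.923]
[[ 0.9598  0.2808 -0.0026  0.5522]
 [ 0.2808 -0.9597  0.0051 -0.1533]
 [-0.001  -0.0057 -1.      0.2357]
 [ 0.      0.      0.      1.    ]]
```

View pics/w22.png

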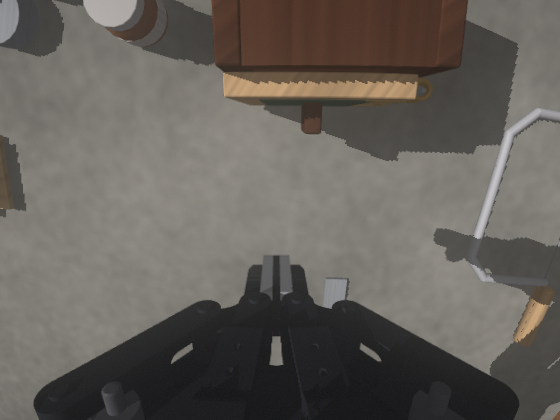

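```bash
python3 -m jog '{"angular":[[0,0,0],[0,0,0],[0,0,0],[0,0,0],[0,0,0]],"slide":[[-3,0,-2],[-3,0,-4],[-3,0,-4],[-3,0,-4],[-3,0,-4]],"grip":[0,0,0,0,0]}'
python3 - <<'E'
from ez import *
s,im=snap("wrist","w23");print(s["time_s"],s["contact_force"])
b=im[:,:,::-1]
cv2.imwrite("pics/z23.png",cv2.resize(b[0:150,200:460],None,fx=3,fy=3,interpolation=cv2.INTER_CUBIC)[:600])
import pickle; pickle.dump(s,open("w23.pkl","wb"))
s,im=snap("top","t23")
s,im=snap("scene","s23")
E
```

```text
time_s: 25.8
tcp_pos: [0.5256, -0.1619, 0.2759]
tcp_rot: [-3.106, -0.445, -0.001]
contact_force: [0.9, -0.2, 0.2]
grip_width: -0.001
25.8 [ 0.88078262 -0.23723125  0.168541  ]
```

View pics/z23.png

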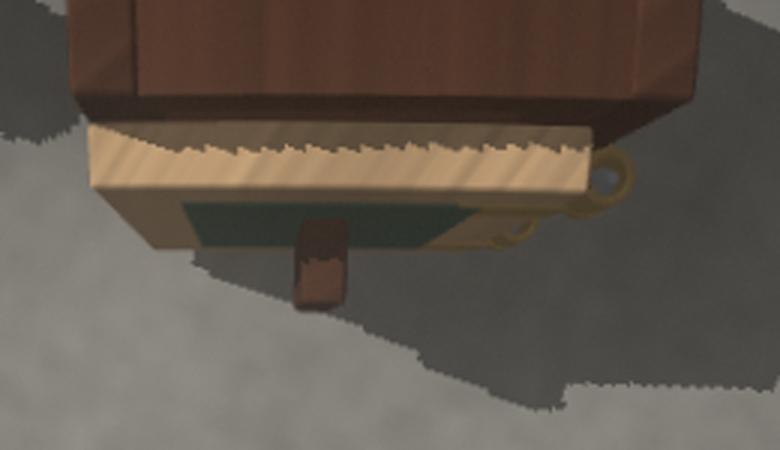

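View pics/t23.png

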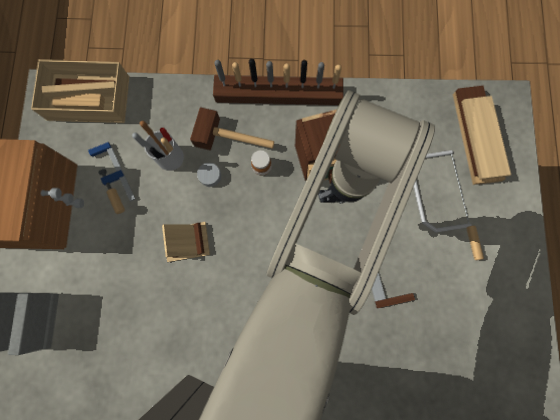

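Run:
```python
from pin import *
s=pickle.load(open("w23.pkl","rb")); C=cam("wrist",s)
f=lambda l,z:plane(np.array(l,float)/3+[200,0]-.35,C,z)
a=np.radians(16.3); X=np.array([np.cos(a),np.sin(a)]);Y=np.array([-np.sin(a),np.cos(a)])
for nm,l,z in [("front",[(95,187),(588,191)],.17),("back",[(90,123),(592,128)],.17),("cabtop",[(78,95),(690,100)],.19)]:
    W=f(l,z)[:,:2]; d=W[1]-W[0]; print(nm,np.degrees(np.arctan2(d[1],d[0]))+90, ((W-[.6754,-.2288])@X).round(4),((W-[.6754,-.2288])@Y).round(4))
s=get_state(); print(s["time_s"],s["contact_force"])
```

```text
front 16.31282404897412 [-0.0067 -0.0067] [0.1397 0.0146]
back 16.27136488534893 [0.0082 0.0081] [0.1405 0.0149]
cabtop 16.62295058220981 [0.0097 0.0105] [ 0.1401 -0.0004]
25.95 [0.05717839 0.76380838 0.00467025]
```

```bash
python3 -m jog '{"angular":[[0,0,0],[0,0,0],[0,0,0],[0,0,0],[0,0,0],[0,0,0],[0,0,0],[0,0,0]],"slide":[[0,0,0],[0,0,0],[0,0,0],[0,0,0],[0,0,0],[0,0,0],[0,0,0],[0,0,0]],"grip":[0,0,0,0,0,0,0,0]}'
python3 - <<'E'
from pin import *
s,im=snap("wrist","w24")
a=cv2.imread("pics/w23.png").astype(int); b=cv2.imread("pics/w24.png").astype(int)
print(np.abs(a-b)[0:150,200:460].mean(), np.abs(a-b)[20:110,220:420].max())
t0=cv2.imread("pics/top0.png").astype(int); t=cv2.imread("pics/t23.png").astype(int)
d=np.abs(t-t0).mean(2)
for n,(x0,y0,x1,y1) in dict(can=(140,130,175,170),jar=(250,150,272,176),tin=(196,162,220,186),mallet=(192,108,275,150),clamp=(88,140,132,212),square=(375,290,418,308),saw=(460,150,486,260)).items(): print(n,d[y0:y1,x0:x1].mean().round(1))
E
```

```text
time_s: 26.95
tcp_pos: [0.5257, -0.1623, 0.2774]
tcp_rot: [-3.107, -0.445, -0.004]
contact_force: [-0.3, 0.6, -1.1]
grip_width: 0.0
2.0103247863247864 97
can 5.6
jar 8.0
tin 7.2
mallet 6.0
clamp 5.4
square 6.1
saw 22.8
```

View pics/s23.png

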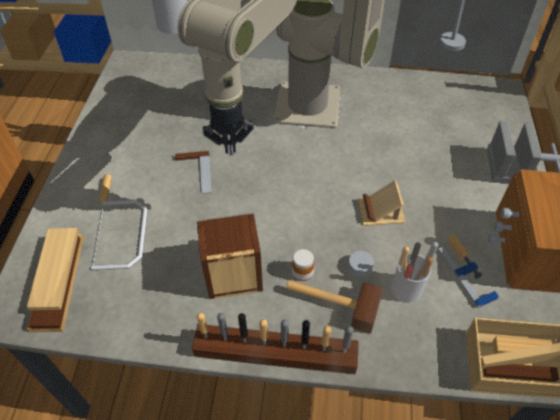

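```bash
python3 -c "
from plant import *
print(close_job()); print(get_state()['time_s'])"
```

```text
the job is handed in; nothing more can be done
None
the job is handed in; nothing more can be done
```

The job is done and handed in at about 27 s.

- **Easel:** I leaned the door on the easel by its pull, seated its bottom edge on the lip, and let go. It stayed put.
- **Hanging:** I took it again by the top edge, stood it upright, and brought it in about 90° open, above both pin tips. I lowered it until it rested on the brackets and let go.
- **Shutting:** I swung the door shut with closed fingers, pushing until it met the cabinet front at about 9 N, and backed away.

**What the last checks showed:**
- **Shut:** The door's top edge lay parallel to the cabinet front (16.3° against 16.3–16.6°), with its back about 2 mm from the front, as the hinge geometry gives. The arm was clear. The picture 1 s later was nearly the same, and a brief large difference at some pixels was not traced.
- **Sockets home:** The upper pin tip sat centred in the upper socket, even seen from an offset viewpoint. I judged the lower socket by the firm downward contact and did not measure it separately.
- **Bystanders:** They looked unmoved in the scene and top pictures. The top-picture difference was larger at the fretsaw, which I put down to the robot's shadow because the saw looked in the same place in the scene view.

**What disagreed:**
- **Contact height:** The sockets seated 3–4 mm higher than I predicted. I put this down to uncertain grip depth, because the height stayed the same after I relieved the sideways load.
- **Wrist camera:** Close up, it made known widths look 5–10% too small, so I relied on comparing socket and pin in the same picture.

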